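# Stow the lantern's cell and hold its bayonet lid halfway

## Robot

A 7-joint arm with a two-finger parallel gripper is mounted at the origin on the work surface. World frame = base frame: x ahead of the robot, y to its left, z up, the work surface at z = 0. Lengths are in m, angles in rad, forces in N, time in s.
With the tool pointing down it reaches from about 0.35 to 0.9 m from the base axis. Payload 8.1 kg.
Tool frame: the origin (TCP) lies at the very end of the fingers, on their centre line; the grasp point (between the pads) lies 19 mm behind it; z points along the fingers, y is the direction in which the jaws open and shut (so a half turn about z gives the same grasp; the last joint's range is limited). The gripper opens to 92 mm and grips with 3 to 60 N. Pads are 19 mm wide; open, the fingers measure 130 mm over their backs; the gripper's body (75 mm by 190 mm) begins 47 mm behind the grasp point.
Start: joints at [1.106, 0.434, 0.025, 1.573, -0.012, 1.134, -0.075], TCP at [0.221, -0.585, 0.227] pointing down, gripper open.
Joint ranges: [-2.62, 2.62], [-0.44, 2.09], [-1.27, 1.32], [0.08, 2.57], [-1.32, 4.46], [0.12, 2], [-2.74, 2.74]. Speed limits (rad/s): [2.22, 2.22, 3.01, 3.01, 3.14, 3.14, 3.14].

## Interface

Orientations are given as a rotation vector (axis times angle).
In Python, from cell import observe, get_image, sign_off gives the robot as it stands.
- The arm moves only by the tool arm_command, never from a script. Its argument "deltas" is a list of rows, each an object with "xyz": the shift along the tool's x, y, z in cm, a list of three; "turn": the turn about the tool's z in degrees; "jaw": the closure in counts, from 0 (fully open) to 255 (shut). A call has 1 to 5 rows; each row is the pose to reach, as a shift and turn from the pose measured when the call began, along the tool's axes at that moment; what a row does not reach only later rows make up. A row lasts 1/12 s, in which the tool goes at most 41.7 mm and 7.16 degrees, less where a joint would pass 70% of its speed; a pose out of reach is approached as far as the arm can. A call with a gripper value outside its range is refused whole. The fingers move at their own pace and stop on an object; "force" is the grip in N (left out, the last holds). Time passes only in rows, so rows that repeat a pose let the fingers close. It gives the time, the measured TCP pose, the force and the opening at its end, in the units of the state.
- observe(): the state, without advancing time (a new reading comes with each control period).
- get_image(name): name is "side" or "top"; returns a dict with "frame" (420x560x3 uint8, red, green, blue), "depth" (420x560 float32, m along the optical axis (not along the pixel's ray), 0 where there is no reading), "camera_matrix" (3x3 intrinsics, pixels), "cam_to_world" (4x4, takes a point from camera to world coordinates). Camera axes: x right, y up, looking along -z (the intrinsics and any distortion apply to the point x, -y, -z); pixel columns grow to the right and rows downward; lengths in m; the calibration is good to about 2 mm. A picture is of the moment at which its call begins.
- sign_off(): hands the job in, once; it reports no verdict.
The state is a dict: "clock": time; "joints": joint angles; "dq": joint speeds; "joint_efforts": joint torques, N m; "position": TCP position; "ee_rot": TCP orientation; "force": force on the tool from outside, world axes, zero at the start; "ft_torque": the same for the moment, N m; "width": opening from 0.0 (shut) to 1.0 (fully open).
Only numpy, scipy, OpenCV 4.12 (cv2) and the standard library are available. Lean on these libraries where they do the work, as an engineer would, in place of code of your own. Each camera call takes 0.05 s, during which the arm holds its last target.

## Task

The lantern is being packed for the sale without its cell: first stand the loose cell back in its own well of the wooden rack, the one whose width matches it, and let go of it. Then set the lid into the lantern's mouth with its two lugs through the two notches until the rim of the lid lies flat, and twist it clockwise (seen from above) to the halfway rib, 45 degrees, without pressing in the catch that clicks further on. Finish while still gripping the lid there against its return spring, so that the buyer can look at the catch; leave the other wares and the small cell where they are.

Things in the scene. Friction and masses are not known exactly. Their poses are not given: they have to be found in the camera images.
- cell: Loose grey battery cell standing upright on the table: cylinder 34 mm in diameter, 58 mm tall plus a 3 mm steel nub on top (61 mm in all). Origin: centre of its underside; z up along its axis.
- slot_medium: Wooden socket block 92 x 66 x 34 mm (x, y, z), fixed on an 8 mm rack board, with a round well 37 mm wide, 22 mm deep: the loose cell's own place, empty. A paper label beside the well bears a black disc half as wide as its cell (17 mm). Origin: centre of the underside; the well's axis is 16 mm along +x. One of three look-alikes, 80 mm apart along their y, in any order.
- well_medium (a point): Centre of the floor of the 37 mm well: 22 mm below the block's top, 20 mm above the table (the block's top lies 42 mm above the table).
- slot_large: Look-alike socket block whose well is 46 mm wide (label disc 21 mm): empty, not this cell's place. Origin and axes as for slot_medium.
- slot_small: Look-alike socket block whose well is 29 mm wide (label disc 13 mm); it holds the small cell. Origin and axes as for slot_medium.
- small_cell: Bystander: smaller grey cell, 26 mm in diameter and 50 mm tall, standing in its well. Origin: centre of its underside.
- lid: Loose lid, 0.18 kg, upright on its plug. Origin: centre of the plug's underside. Plug 62 mm wide, z 0 to 18 mm; two steel lugs at +x and -x reach 39 mm from the axis, 10 mm wide, z 3 to 9 mm; rim disc 78 mm wide, z 18 to 24 mm; black grip bar 64 mm along x, 14 mm along y, z 24 to 60 mm. A half turn about z gives the same lid.
- lantern: Grey hexagonal lantern fixed to the table, 150 mm tall, foot 124 mm wide, collar 96 mm across flats. Origin: centre of its underside; z up. The bright flange in the mouth has two notches, at +x and -x. Small black ribs on the rim mark, clockwise from above (negative yaw) from each notch: 0 (open), 45 degrees (halfway), 90 degrees (locked).
- mouth (a point): Centre of the mouth at the flange's top, 150 mm above the table. Flange 6 mm thick, hole 66 mm wide, notches at least 15 mm wide for the lid's lugs. Fully down, the lid's rim disc lies on the flange and its origin is 18 mm below this point; it then turns only clockwise (the other way a stop blocks it after about 5 degrees).
- follower (a joint): Sprung ring inside the mouth, rad: 0 at rest, grows as the lid's lugs push it clockwise; the lugs meet it after about 0.09 rad of twist, so it reads about 0.09 less than the lid's twist. It resists with about 0.06 N m at 0 and 0.12 N m at halfway and turns the lid part of the way back if it is let go.
- catch (a joint): Sprung steel catch under the track of a lug, m: 0 at rest, grows as a lug presses it down. The lug meets it after about 58 degrees of twist and clicks past it near 90 degrees; it must not be pressed.
- piggy_bank: Bystander: pink piggy bank, 95 mm long, 68 mm wide, 88 mm tall. Origin: centre of its underside.
- spatula: Bystander: spatula lying on the table beyond the lantern.
- tumbler: Bystander: blue cup, 68 mm in diameter, 85 mm tall, to the robot's right. Origin: centre of its underside.
Things that resemble listed ones, but are neither listed nor needed, are in the scene too. What is shaped like the cell but orange or red is not meant.

How it is judged:
By the outcome, as a careful person would: the job done as asked, in the order asked, and still so for the second after the job is handed in, while the arm keeps its last pose, push and grip.
It also fails if it takes over 61 s, if anything falls off the work surface, if the arm or the gripper's body presses on something with over 40 N, if the wrist force passes 120 N, or if a joint passes its speed limit or range.

## Working session

There is one attempt and no reset: what is moved stays moved. The work goes in short steps, Python scripts to look and compute and a tool call to move; the robot and the scene stay as the last step left them, time stands still between calls to the robot, and variables do not carry over. Pictures are saved under pics/ and viewed, and the job is handed in when it is done.

Besides the shell and the picture viewer there is one more tool, called after "Emit:" as a command line: name --argument value ..., lists and objects as JSON in quotes. arm_command: Moves the arm, as the interface text tells. Its arguments: {"type":"object","properties":{"deltas":{"type":"array","items":{"type":"object","properties":{"xyz":{"type":"array","items":{"type":"number"}},"turn":{"type":"number"},"jaw":{"type":"number"}}}},"force":{"type":"number"}},"required":["deltas"]}

```bash
ls; mkdir -p pics; cat > h.py <<'E'
import numpy as np, cv2
from cell import observe, get_image, sign_off
def snap(n,tag):
    d=get_image(n); cv2.imwrite(f'pics/{tag}.png',d['frame'][:,:,::-1]); np.savez(f'pics/{tag}.npz',**d); return d
def cloud(d):
    K=np.array(d['camera_matrix']);T=np.array(d['cam_to_world']);z=d['depth']
    v,u=np.mgrid[0:z.shape[0],0:z.shape[1]]
    P=np.stack([(u-K[0,2])/K[0,0]*z,-(v-K[1,2])/K[1,1]*z,-z],-1)
    return P@T[:3,:3].T+T[:3,3]
E
python3 - <<'E'
from h import *
s=observe();print(s)
for n in('top','side'):
    d=snap(n,n+'0');print({k:(v if k!='frame' and k!='depth' else v.shape) for k,v in d.items()})
E
```

```text
pics
{'clock': 0.0, 'joints': array([ 1.10636677,  0.43521792,  0.02493408,  1.5741071 , -0.01160568,
        1.13396946, -0.07512482]), 'dq': array([ 4.08719964e-04,  8.07760960e-04,  1.01043381e-03, -1.91375518e-06,
        1.01092649e-03, -4.79611418e-04,  8.54364081e-04]), 'joint_efforts': array([ 1.78218143e-04, -6.67835069e+01,  9.85025950e-01, -3.14449954e+01,
       -6.04550494e-02,  4.29715379e-02,  1.74291104e-04]), 'position': array([ 0.22103048, -0.58406716,  0.22594378]), 'ee_rot': array([-3.08885681e+00, -5.64898753e-01,  6.24092355e-04]), 'force': array([-0.03481176,  0.11236967,  0.09225579]), 'ft_torque': array([ 0.00894523, -0.02464496,  0.04425397]), 'width': 0.9985459099120616}
{'frame': (420, 560, 3), 'depth': (420, 560), 'camera_matrix': array([[467.53851827,   0.        , 272.16991948],
       [  0.        , 467.53851827, 215.75088626],
       [  0.        ,   0.        ,   1.        ]]), 'cam_to_world': array([[-0.01650528,  0.99164822, -0.12791165,  0.43222027],
       [-0.99978315, -0.01474373,  0.01470627, -0.01220082],
       [ 0.01269755,  0.12812664,  0.99167653,  1.35969745],
       [ 0.        ,  0.        ,  0.        ,  1.        ]])}
{'frame': (420, 560, 3), 'depth': (420, 560), 'camera_matrix': array([[418.37943735,   0.        , 281.18681457],
       [  0.        , 418.37943735, 209.02143027],
       [  0.        ,   0.        ,   1.        ]]), 'cam_to_world': array([[ 0.99341307,  0.06625038, -0.09349528,  0.49776733],
       [-0.11405364,  0.49294366, -0.86255337, -0.8591174 ],
       [-0.01105659,  0.86753526,  0.49725277,  0.58909571],
       [ 0.        ,  0.        ,  0.        ,  1.        ]])}
```

View pics/top0.png

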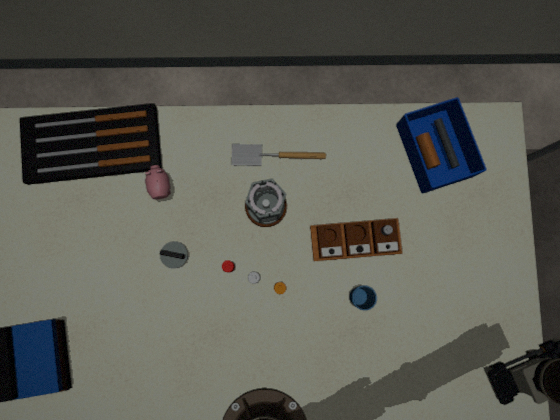

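View pics/side0.png

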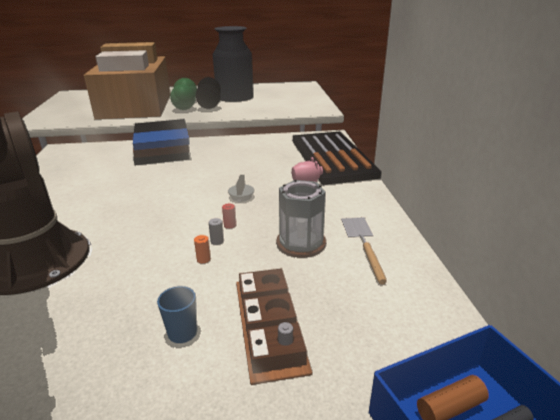

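The top view shows the cell (grey) near (254,277), red and orange decoys at (228,266) and (280,288), the lid at (174,255), the lantern at (266,202) and the rack at (356,240). I'll zoom in and measure these.

```bash
python3 - <<'E'
from h import *
d=dict(np.load('pics/top0.npz'));f=d['frame'][:,:,::-1]
a=cv2.resize(f[170:300,300:410],None,fx=3.6,fy=4,interpolation=3)
a=cv2.resize(f[210:270,305:410],None,fx=3.8,fy=3.8,interpolation=3)
b=cv2.resize(f[172:234,236:300],None,fx=6,fy=6,interpolation=3)
c=cv2.resize(f[230:280,150:210],None,fx=6,fy=6,interpolation=3)
W=np.zeros((600,790,3),np.uint8)
W[:a.shape[0],:a.shape[1]]=a; W[:b.shape[0],404:404+b.shape[1]]=b[:, :384]; W[240:240+c.shape[0],:c.shape[1]]=c
cv2.imwrite('pics/zoom0.png',cv2.convertScaleAbs(W,alpha=1.5))
P=cloud(d)
def loc(name,u0,u1,v0,v1,z0,z1):
    q=P[v0:v1,u0:u1].reshape(-1,3);q=q[(q[:,2]>z0)&(q[:,2]<z1)]
    print(name,len(q),q.mean(0).round(4),'mid',((q.min(0)+q.max(0))/2).round(4),'ext',np.ptp(q,axis=0).round(4))
print('table',np.median(P[300:330,150:200,2]),np.median(P[160:190,330:380,2]))
loc('cell',244,264,266,289,.05,.07)
loc('red',218,238,256,276,.03,.1)
loc('lidrim',155,195,235,275,.017,.032)
loc('lidbar',155,195,235,275,.045,.075)
loc('lantern top',236,300,172,234,.14,.16)
loc('rack',300,410,210,270,.036,.05)
loc('small',375,400,215,245,.055,.1)
loc('tumbler',345,380,280,312,.07,.1)
q=P[235:275,155:195].reshape(-1,3);q=q[(q[:,2]>.045)&(q[:,2]<.075)][:,:2].astype(np.float32)
print(cv2.minAreaRect(q))
q=P[210:270,300:410].reshape(-1,3);q=q[(q[:,2]>.036)&(q[:,2]<.048)][:,:2].astype(np.float32)
print(cv2.minAreaRect(q))
for (u,v) in [(254,277),(228,266)]: print(P[v-3:v+4,u-3:u+4,2].round(3))
E
```

```text
table -0.0007720567579901916 -0.0009033897012908909
cell 116 [0.4312 0.0228 0.0581] mid [0.4305 0.0229 0.0594] ext [0.0329 0.0305 0.0162]
red 122 [0.4628 0.0939 0.0576] mid [0.4633 0.0936 0.0501] ext [0.0307 0.0327 0.0332]
lidrim 459 [0.4983 0.2491 0.0232] mid [0.4991 0.2506 0.0239] ext [0.0743 0.0778 0.0134]
lidbar 119 [0.4984 0.249  0.0586] mid [0.4975 0.2497 0.0584] ext [0.0229 0.0641 0.0186]
lantern top 595 [ 0.6369 -0.0137  0.1486] mid [ 0.6376 -0.0135  0.1485] ext [0.1032 0.1031 0.0167]
rack 1834 [ 0.5319 -0.2767  0.0417] mid [ 0.5356 -0.2754  0.0429] ext [0.1053 0.2294 0.0138]
small 76 [ 0.5568 -0.3522  0.0665] mid [ 0.5571 -0.3529  0.0656] ext [0.0228 0.0235 0.0203]
tumbler 158 [ 0.3707 -0.2801  0.0819] mid [ 0.3721 -0.2757  0.0803] ext [0.0643 0.0659 0.0205]
((0.498748779296875, 0.2500470280647278), (0.06401149183511734, 0.013546551577746868), 77.84658813476562)
((0.5356355309486389, -0.2757675051689148), (0.09220311790704727, 0.22762994468212128), 3.966487169265747)
[[0.057 0.058 0.058 0.064 0.053 0.06  0.057]
 [0.053 0.057 0.059 0.059 0.059 0.059 0.057]
 [0.06  0.063 0.062 0.063 0.063 0.06  0.059]
 [0.057 0.059 0.067 0.066 0.059 0.057 0.054]
 [0.058 0.06  0.065 0.058 0.062 0.06  0.056]
 [0.054 0.06  0.062 0.059 0.063 0.056 0.059]
 [0.056 0.057 0.055 0.058 0.061 0.056 0.06 ]]
[[0.058 0.056 0.052 0.058 0.056 0.061 0.059]
 [0.06  0.062 0.058 0.058 0.061 0.056 0.059]
 [0.065 0.058 0.062 0.057 0.059 0.061 0.052]
 [0.064 0.063 0.061 0.057 0.067 0.062 0.059]
 [0.059 0.055 0.064 0.059 0.058 0.057 0.056]
 [0.057 0.055 0.06  0.057 0.057 0.056 0.06 ]
 [0.059 0.058 0.057 0.058 0.059 0.06  0.058]]
```

View pics/zoom0.png

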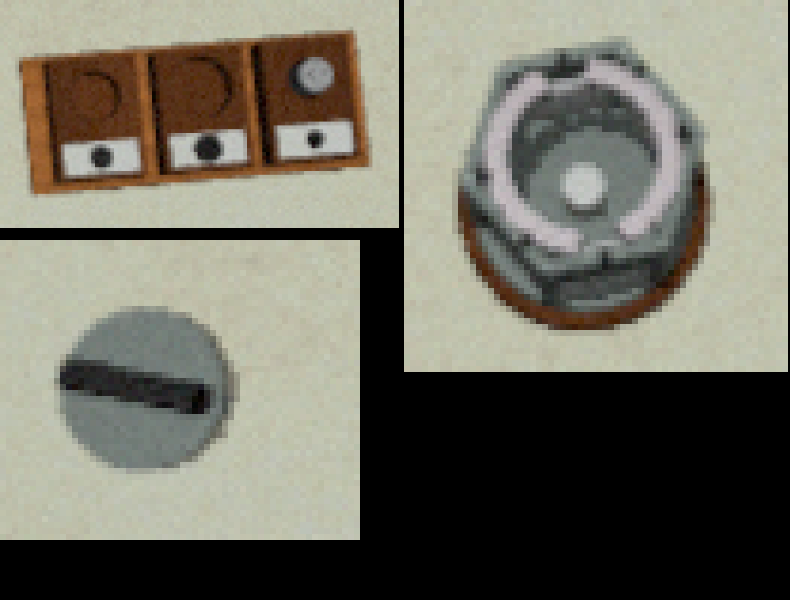

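```bash
cat >> h.py <<'E'
def ortho(d,x0,x1,y0,y1,z,res=0.0005):
    # rows: x descending, cols: y descending (as the top camera)
    xs=np.arange(x1,x0,-res);ys=np.arange(y1,y0,-res)
    X,Y=np.meshgrid(xs,ys,indexing='ij')
    T=np.array(d['cam_to_world']);K=np.array(d['camera_matrix'])
    C=(np.stack([X,Y,np.full_like(X,z)],-1)-T[:3,3])@T[:3,:3]
    u=(K[0,0]*C[...,0]/-C[...,2]+K[0,2]).astype(np.float32);v=(-K[1,1]*C[...,1]/-C[...,2]+K[1,2]).astype(np.float32)
    return cv2.remap(d['frame'],u,v,cv2.INTER_CUBIC)[:,:,::-1],u,v
E
python3 - <<'E'
from h import *
t=dict(np.load('pics/top0.npz'));s=dict(np.load('pics/side0.npz'))
# rack
for z,b,n in((.042,(.47,.60,-.40,-.15),'rack'),(.15,(.57,.70,-.08,.05),'lan'),(.058,(.38,.48,-.03,.07),'cell'),(.024,(.44,.55,.19,.31),'lid')):
    o=[]
    for d in(t,s):
        im,_,_=ortho(d,*b,z)
        im=im.copy()
        for k in range(0,im.shape[0],20): cv2.line(im,(0,k),(4 if k%100 else 12,k),(0,0,255),1)
        for k in range(0,im.shape[1],20): cv2.line(im,(k,0),(k,4 if k%100 else 12),(0,0,255),1)
        o.append(im)
    o=np.vstack(o) if n=='rack' else np.hstack(o)
    f=min(800/o.shape[1],600/o.shape[0]); o=cv2.resize(o,None,fx=f,fy=f,interpolation=cv2.INTER_CUBIC)
    cv2.imwrite(f'pics/o_{n}.png',cv2.convertScaleAbs(o[:600,:800],alpha=1.5))
    print(n,f)
E
```

```text
rack 1.1538461538461537
lan 1.5384615384615385
cell 2.0
lid 1.6666666666666667
```

View pics/o_rack.png

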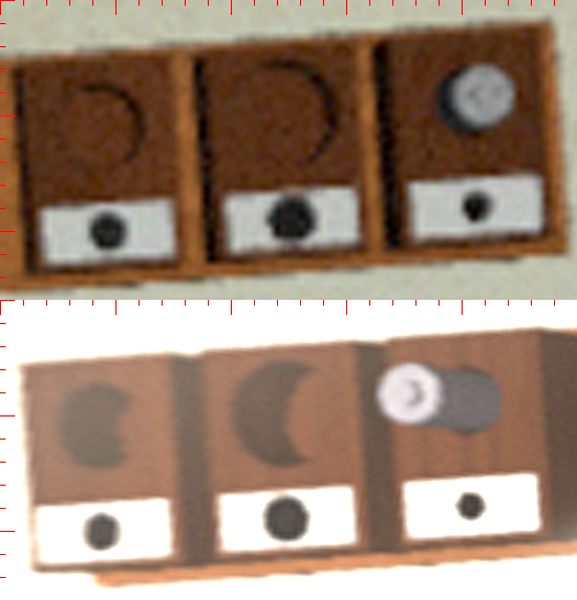

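View pics/o_lan.png

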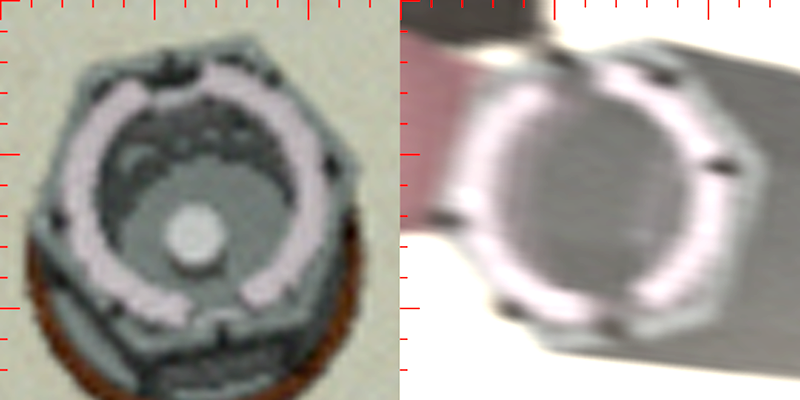

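View pics/o_cell.png

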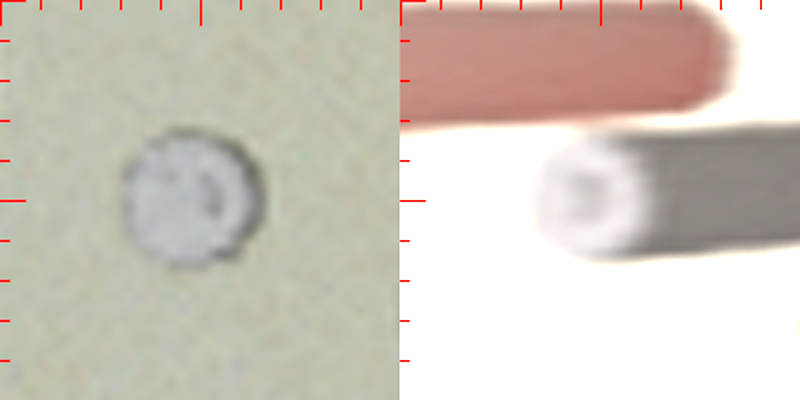

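View pics/o_lid.png

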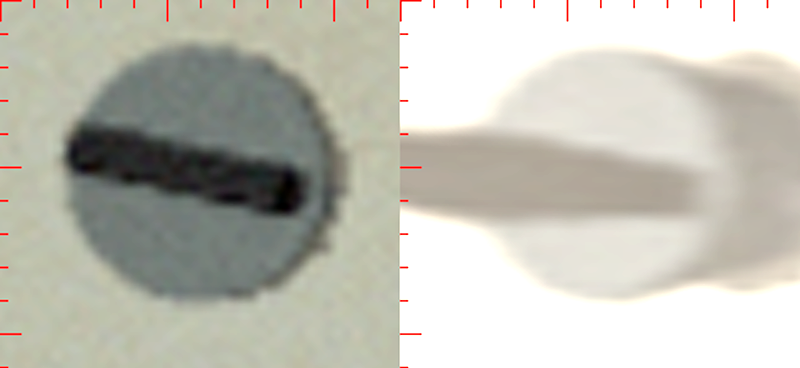

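The top ortho shows the label discs, 17/21/13 mm wide from left to right, so the medium well is the left one at about (.546,-.1935). The side view agrees. The cell is at about (.431,.022), and the lantern notches point roughly 10° from world x. I'll head for the cell.

```bash
cat >> h.py <<'E'
from scipy.spatial.transform import Rotation as Ro
def rel(p,jaw=None,s=None):
    s=s or observe();R=Ro.from_rotvec(s['ee_rot']).as_matrix()
    d=R.T@(np.array(p)-s['position'])*100
    y=np.degrees(np.arctan2(R[1,1],R[0,1]))
    out=f"t={s['clock']:.2f} pos={s['position'].round(4)} jawyaw={y:.2f} tilt={np.degrees(np.arccos(-R[2,2])):.2f} w={s['width']*92:.1f}mm F={s['force'].round(1)} Tz={s['ft_torque'][2]:.3f} q7={s['joints'][6]:.2f} -> xyz_cm={d.round(2)}"
    if jaw is not None: out+=f" turn={-((jaw-y+180)%360-180):.1f}"
    print(out)
E
python3 -c "
from h import *
rel([.431,.022,.14],-70)"
```

```text
t=0.10 pos=[ 0.221  -0.5841  0.226 ] jawyaw=-69.27 tilt=0.08 w=92.1mm F=[ 0.4 -0.6 -0.2] Tz=-0.003 q7=-0.08 -> xyz_cm=[ 41.09 -49.25   8.67] turn=0.7
```

Emit:
arm_command --deltas '[{"xyz": [3.0, -3.0, 0], "jaw": 0}, {"xyz": [5.8, -6.0, 0]}, {"xyz": [9, -9.5, 0]}, {"xyz": [12, -13, 0]}, {"xyz": [15, -16, 0]}]' --force 30

```text
schema error: expected keys xyz, turn, jaw
```

Emit:
arm_command --deltas '[{"xyz": [41, -49.2, 0], "turn": 0, "jaw": 0}, {"xyz": [41, -49.2, 0], "turn": 0, "jaw": 0}, {"xyz": [41, -49.2, 0], "turn": 0, "jaw": 0}, {"xyz": [41, -49.2, 0], "turn": 0, "jaw": 0}, {"xyz": [41, -49.2, 0], "turn": 0, "jaw": 0}]' --force 30

```text
clock: 0.52
position: [0.2892, -0.3855, 0.2264]
ee_rot: [-3.089, -0.565, 0.001]
force: [1.8, -0.4, 0.3]
width: 1.0
```

```bash
python3 -c "
from h import *
rel([.431,.022,.14],-70)"
```

```text
t=0.52 pos=[ 0.2892 -0.3855  0.2264] jawyaw=-69.28 tilt=0.11 w=92.0mm F=[ 1.8 -0.4  0.3] Tz=-0.046 q7=-0.41 -> xyz_cm=[ 27.68 -33.09   8.69] turn=0.7
```

Emit:
arm_command --deltas '[{"xyz": [27.7, -33.1, 0], "turn": 0, "jaw": 0}, {"xyz": [27.7, -33.1, 0], "turn": 0, "jaw": 0}, {"xyz": [27.7, -33.1, 0], "turn": 0, "jaw": 0}, {"xyz": [27.7, -33.1, 2], "turn": 0, "jaw": 0}, {"xyz": [27.7, -33.1, 4], "turn": 0, "jaw": 0}]'

```text
clock: 0.93
position: [0.3576, -0.1894, 0.2188]
ee_rot: [-3.09, -0.564, -0.0]
force: [1.3, -0.1, 0.1]
width: 0.999
```

Emit:
arm_command --deltas '[{"xyz": [14.3, -17.1, 3], "turn": 0, "jaw": 0}, {"xyz": [14.3, -17.1, 5], "turn": 0, "jaw": 0}, {"xyz": [14.3, -17.1, 5], "turn": 0, "jaw": 0}, {"xyz": [14.3, -17.1, 5], "turn": 0, "jaw": 0}, {"xyz": [14.3, -17.1, 5], "turn": 0, "jaw": 0}]'

```text
clock: 1.35
position: [0.424, 0.0028, 0.1737]
ee_rot: [-3.09, -0.564, -0.001]
force: [-0.0, -1.6, -0.3]
width: 0.997
```

```bash
python3 -c "
from h import *
rel([.431,.022,.028],-70)"
```

```text
t=1.35 pos=[0.424  0.0028 0.1737] jawyaw=-69.32 tilt=0.05 w=91.7mm F=[-0.  -1.6 -0.3] Tz=0.008 q7=-1.46 -> xyz_cm=[ 1.33 -1.54 14.57] turn=0.7
```

Emit:
arm_command --deltas '[{"xyz": [1.3, -1.5, 3], "turn": 0, "jaw": 0}, {"xyz": [1.3, -1.5, 7], "turn": 0, "jaw": 0}, {"xyz": [1.3, -1.5, 11], "turn": 0, "jaw": 0}, {"xyz": [1.3, -1.5, 14.5], "turn": 0, "jaw": 0}, {"xyz": [1.3, -1.5, 14.5], "turn": 0, "jaw": 60}]' --force 5

```text
clock: 1.77
position: [0.4267, 0.0213, 0.0237]
ee_rot: [-3.088, -0.565, 0.015]
force: [-1.0, -0.2, -0.4]
width: 0.965
```

```bash
python3 -c "
from h import *
rel([.431,.022,.028],-70);snap('side','s1')"
```

```text
t=1.77 pos=[0.4267 0.0213 0.0237] jawyaw=-69.26 tilt=0.54 w=88.7mm F=[-1.  -0.2 -0.4] Tz=0.057 q7=-1.69 -> xyz_cm=[ 0.43  0.08 -0.44] turn=0.7
```

View pics/s1.png

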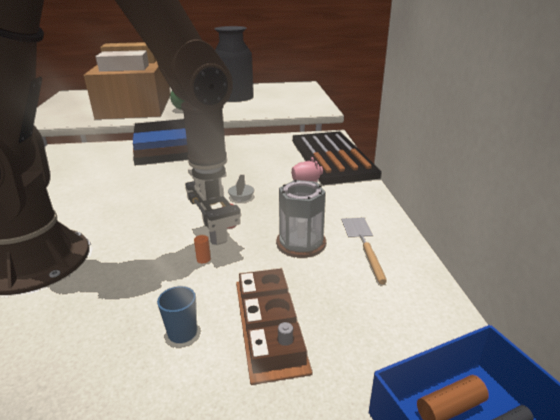

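The fingers straddle the grey cell, with the red one behind and the orange one in front. Now squeeze lightly to centre it.

Emit:
arm_command --deltas '[{"xyz": [0.4, 0.1, -0.4], "turn": 0, "jaw": 100}, {"xyz": [0.4, 0.1, -0.4], "turn": 0, "jaw": 200}, {"xyz": [0.4, 0.1, -0.4], "turn": 0, "jaw": 200}, {"xyz": [0.4, 0.1, -0.4], "turn": 0, "jaw": 200}, {"xyz": [0.4, 0.1, -0.4], "turn": 0, "jaw": 200}]' --force 5

```text
clock: 2.23
position: [0.4331, 0.0217, 0.0317]
ee_rot: [-3.09, -0.564, 0.007]
force: [0.1, -0.2, -0.4]
width: 0.572
```

Emit:
arm_command --deltas '[{"xyz": [0, 0, 0], "turn": 0, "jaw": 200}, {"xyz": [0, 0, 0], "turn": 0, "jaw": 200}, {"xyz": [0, 0, 0], "turn": 0, "jaw": 200}, {"xyz": [0, 0, 0], "turn": 0, "jaw": 200}, {"xyz": [0, 0, 0], "turn": 0, "jaw": 200}]'

```text
clock: 2.65
position: [0.4332, 0.0219, 0.0319]
ee_rot: [-3.089, -0.565, 0.006]
force: [-1.2, 1.7, 5.5]
width: 0.368
```

```bash
python3 -c "
from h import *
rel([.431,.022,.028],20)"
```

```text
t=2.65 pos=[0.4332 0.0219 0.0319] jawyaw=-69.28 tilt=0.23 w=33.9mm F=[-1.2  1.7  5.5] Tz=-0.046 q7=-1.68 -> xyz_cm=[-0.2  -0.09  0.39] turn=-89.3
```

Emit:
arm_command --deltas '[{"xyz": [0, 0, 0], "turn": 0, "jaw": 100}, {"xyz": [0, 0, 0], "turn": 0, "jaw": 100}, {"xyz": [-0.2, 0, 0.2], "turn": -7, "jaw": 100}, {"xyz": [-0.2, 0, 0.3], "turn": -14, "jaw": 100}, {"xyz": [-0.2, 0, 0.3], "turn": -21, "jaw": 100}]'

```text
clock: 3.07
position: [0.431, 0.021, 0.0286]
ee_rot: [-2.931, -1.127, 0.007]
force: [-0.5, 0.2, 0.5]
width: 0.605
```

Emit:
arm_command --deltas '[{"xyz": [0, 0, 0], "turn": -7, "jaw": 100}, {"xyz": [0, 0, 0], "turn": -14, "jaw": 100}, {"xyz": [0, 0, 0], "turn": -21, "jaw": 100}, {"xyz": [0, 0, 0], "turn": -28, "jaw": 100}, {"xyz": [0, 0, 0], "turn": -35, "jaw": 100}]'

```text
clock: 3.48
position: [0.4309, 0.0209, 0.0284]
ee_rot: [-2.449, -1.962, 0.006]
force: [-0.1, -0.0, -0.0]
width: 0.608
```

```bash
python3 -c "
from h import *
rel([.431,.022,.028],20)"
```

```text
t=3.48 pos=[0.4309 0.0209 0.0284] jawyaw=-12.60 tilt=0.29 w=55.9mm F=[-0.1 -0.  -0. ] Tz=-0.004 q7=-0.91 -> xyz_cm=[ 0.11 -0.01  0.04] turn=-32.6
```

Emit:
arm_command --deltas '[{"xyz": [0.1, 0, 0], "turn": -7, "jaw": 100}, {"xyz": [0.1, 0, 0], "turn": -14, "jaw": 100}, {"xyz": [0.1, 0, 0], "turn": -21, "jaw": 100}, {"xyz": [0.1, 0, 0], "turn": -28, "jaw": 100}, {"xyz": [0.1, 0, 0], "turn": -32.5, "jaw": 100}]'

```text
clock: 3.9
position: [0.4309, 0.0216, 0.0282]
ee_rot: [-1.793, -2.574, 0.005]
force: [-0.3, -0.2, 0.4]
width: 0.611
```

Emit:
arm_command --deltas '[{"xyz": [0, 0, 0], "turn": 0, "jaw": 100}, {"xyz": [0, 0, 0], "turn": 0, "jaw": 200}, {"xyz": [0, 0, 0], "turn": 0, "jaw": 200}, {"xyz": [0, 0, 0], "turn": 0, "jaw": 200}, {"xyz": [0, 0, 0], "turn": 0, "jaw": 200}]'

```text
clock: 4.32
position: [0.431, 0.0216, 0.0282]
ee_rot: [-1.795, -2.573, 0.005]
force: [-0.8, 0.7, 0.2]
width: 0.369
```

```bash
python3 -c "
from h import *
rel([.546,-.1935,.12],20)"
```

```text
t=4.32 pos=[0.431  0.0216 0.0282] jawyaw=20.19 tilt=0.31 w=34.0mm F=[-0.8  0.7  0.2] Tz=-0.014 q7=-0.46 -> xyz_cm=[-24.14   3.32  -9.23] turn=0.2
```

Emit:
arm_command --deltas '[{"xyz": [0, 0, 0], "turn": 0, "jaw": 210}, {"xyz": [0, 0, 0], "turn": 0, "jaw": 210}, {"xyz": [0, 0, -3.5], "turn": 0, "jaw": 210}, {"xyz": [0, 0, -7], "turn": 0, "jaw": 210}, {"xyz": [-1, 0, -9.2], "turn": 0, "jaw": 210}]' --force 25

```text
clock: 4.73
position: [0.4347, 0.0145, 0.1226]
ee_rot: [-1.791, -2.576, 0.003]
force: [1.2, -0.4, -1.3]
width: 0.366
```

Emit:
arm_command --deltas '[{"xyz": [-4, 0.5, -1], "turn": 0, "jaw": 210}, {"xyz": [-8, 1, -1], "turn": 0, "jaw": 210}, {"xyz": [-12, 1.6, -1], "turn": 0, "jaw": 210}, {"xyz": [-16, 2.2, -1], "turn": 0, "jaw": 210}, {"xyz": [-20, 2.8, -1], "turn": 0, "jaw": 210}]'

```text
clock: 5.15
position: [0.5309, -0.1654, 0.1319]
ee_rot: [-1.792, -2.575, 0.004]
force: [0.3, 0.6, -1.2]
width: 0.364
```

```bash
python3 -c "
from h import *
rel([.546,-.1935,.085],20)"
```

```text
t=5.15 pos=[ 0.5309 -0.1654  0.1319] jawyaw=20.34 tilt=0.29 w=33.5mm F=[ 0.3  0.6 -1.2] Tz=-0.005 q7=0.11 -> xyz_cm=[-3.17  0.46  4.68] turn=0.3
```

Emit:
arm_command --deltas '[{"xyz": [-3.2, 0.5, 2], "turn": 0, "jaw": 210}, {"xyz": [-3.2, 0.5, 4.7], "turn": 0, "jaw": 210}, {"xyz": [-3.2, 0.5, 4.7], "turn": 0, "jaw": 210}, {"xyz": [-3.2, 0.5, 4.7], "turn": 0, "jaw": 210}]'

```text
clock: 5.48
position: [0.5451, -0.1932, 0.0835]
ee_rot: [-1.79, -2.572, 0.005]
force: [-0.3, 0.5, -0.7]
width: 0.364
```

```bash
cat > look.py <<'E'
from h import *
import sys
tag=sys.argv[1]
rel([.546,-.1935,.085],20)
t=snap('top',tag+'t');s=snap('side',tag+'s')
a=cv2.resize(t['frame'][205:275,295:375],None,fx=5,fy=5,interpolation=2)
b=cv2.resize(s['frame'][220:330,215:325],None,fx=5,fy=5,interpolation=2)
W=np.zeros((550,960,3),np.uint8);W[:a.shape[0],:400]=a;W[:,410:]=b
W=cv2.resize(W,(800,458),interpolation=cv2.INTER_AREA)
cv2.imwrite(f'pics/{tag}.png',cv2.convertScaleAbs(W[:,:,::-1],alpha=1.3))
E
python3 look.py w1
```

```text
t=5.48 pos=[ 0.5451 -0.1932  0.0835] jawyaw=20.33 tilt=0.50 w=33.5mm F=[-0.3  0.5 -0.7] Tz=0.005 q7=0.11 -> xyz_cm=[-0.06  0.08 -0.15] turn=0.3
```

View pics/w1.png

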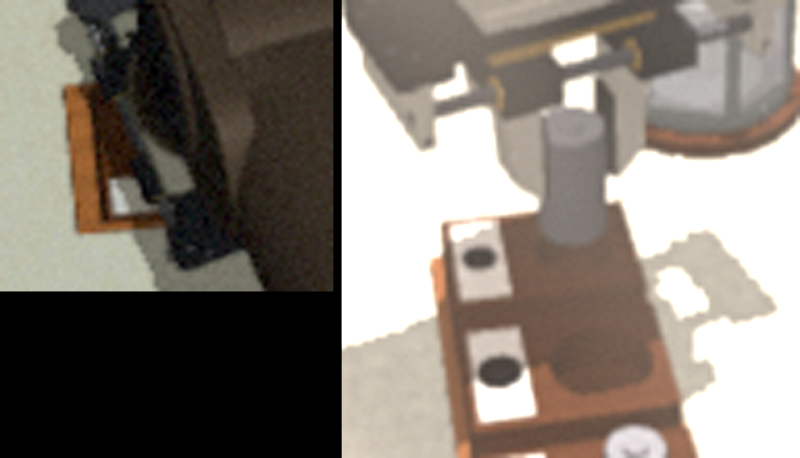

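```bash
cat >> h.py <<'E'
def proj(d,P):
    P=np.atleast_2d(P);T=np.array(d['cam_to_world']);K=np.array(d['camera_matrix'])
    C=(P-T[:3,3])@T[:3,:3]
    return np.stack([K[0,0]*C[:,0]/-C[:,2]+K[0,2],-K[1,1]*C[:,1]/-C[:,2]+K[1,2]],1)
def circ(c,r,z,n=60):
    a=np.linspace(0,2*np.pi,n);return np.stack([c[0]+r*np.cos(a),c[1]+r*np.sin(a),0*a+z],1)
def over(d,box,f,curves,al=1.3):
    u0,v0,u1,v1=box
    im=cv2.convertScaleAbs(cv2.resize(d['frame'][v0:v1,u0:u1],None,fx=f,fy=f,interpolation=cv2.INTER_CUBIC)[:,:,::-1],alpha=al)
    for P,col in curves:
        q=((proj(d,P)-[u0,v0]+.5)*f-.5)
        cv2.polylines(im,[np.round(q*16).astype(np.int32)],False,col,1,cv2.LINE_AA,4)
    return im
E
python3 - <<'E'
from h import *
s0=dict(np.load('pics/side0.npz'));s1=dict(np.load('pics/w1s.npz'));t0=dict(np.load('pics/top0.npz'))
G=(0,255,0);Y=(255,255,0)
c=(.5451,-.1932);zb=.0835-.028
cell=[(circ(c,.017,zb),G),(circ(c,.017,zb+.058),G)]
t=np.radians(3.9);w=(.546,-.1935)
R=np.array([[np.cos(t),-np.sin(t)],[np.sin(t),np.cos(t)]])
bc=np.array(w)-R@[.016,0]
def rect(c,z): return np.c_[(c+(R@(np.array([[-46,-33],[46,-33],[46,33],[-46,33],[-46,-33]])/1000).T).T),np.full(5,z)]
W=[(circ(w,.0185,.042),Y),(rect(bc,.042),Y)]
w2=np.array(w)+R@[0,-.08]; W+=[(circ(w2,.023,.042),Y),(rect(bc+R@[0,-.08],.042),Y)]
w3=np.array(w)+R@[0,-.16]; W+=[(circ(w3,.0145,.042),Y),(rect(bc+R@[0,-.16],.042),Y)]
a=over(s1,(240,235,300,285),6.5,cell); b=over(s0,(230,260,310,370),5.0,W,1.1)
c0=over(s0,(200,210,235,250),6.5,[(circ((.4312,.0211),.017,0),G),(circ((.4312,.0211),.017,.058),G)],1)
print(a.shape,b.shape,c0.shape)
L=np.zeros((600,800,3),np.uint8);L[:a.shape[0],:a.shape[1]]=a;L[330:330+c0.shape[0],:c0.shape[1]]=c0;L[:b.shape[0],395:395+b.shape[1]]=b[:,:405]
cv2.imwrite('pics/ov1.png',L)
b=over(t0,(305,210,410,268),7.5,W,1.4);cv2.imwrite('pics/ov2.png',b)
E
```

```text
(325, 390, 3) (550, 400, 3) (260, 228, 3)
```

View pics/ov1.png

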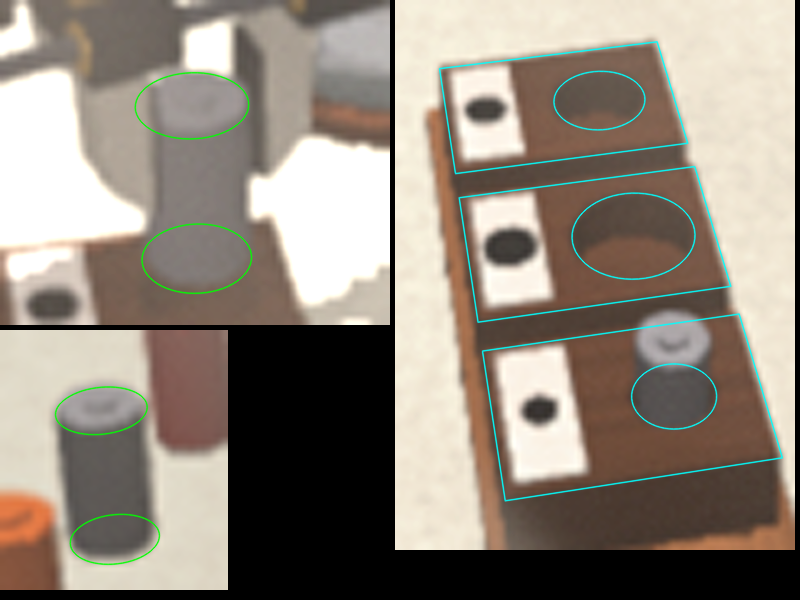

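View pics/ov2.png

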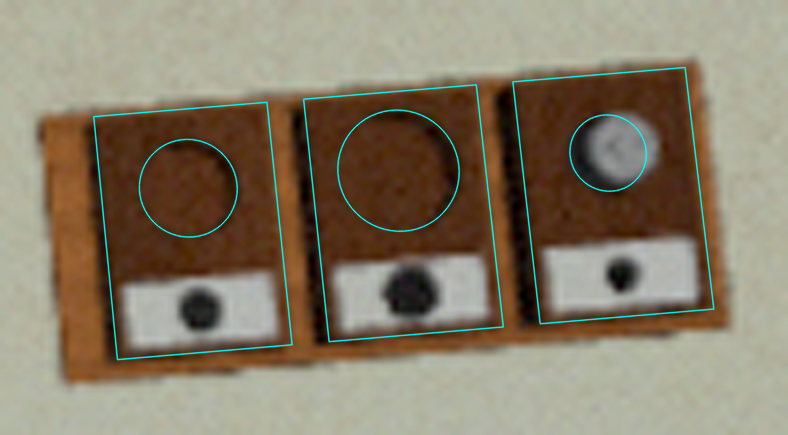

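The side overlay of the rack model at well (.546,-.1935) matches all three wells. The held cell's outline matches the arm pose the same way it did on the table, so I'll nudge and lower.

Emit:
arm_command --deltas '[{"xyz": [0, 0.1, 0], "turn": 0, "jaw": 210}, {"xyz": [0, 0.1, 0.5], "turn": 0, "jaw": 210}, {"xyz": [0, 0.1, 1.0], "turn": 0, "jaw": 210}, {"xyz": [0, 0.1, 1.5], "turn": 0, "jaw": 210}, {"xyz": [0, 0.1, 1.8], "turn": 0, "jaw": 210}]'

```text
clock: 6.0
position: [0.5475, -0.1921, 0.0676]
ee_rot: [-1.79, -2.577, 0.004]
force: [-0.7, -0.9, 0.3]
width: 0.369
```

```bash
python3 look.py w2
```

```text
t=6.00 pos=[ 0.5475 -0.1921  0.0676] jawyaw=20.44 tilt=0.26 w=34.0mm F=[-0.7 -0.9  0.3] Tz=-0.015 q7=0.09 -> xyz_cm=[-0.07 -0.19 -1.74] turn=0.4
```

View pics/w2.png

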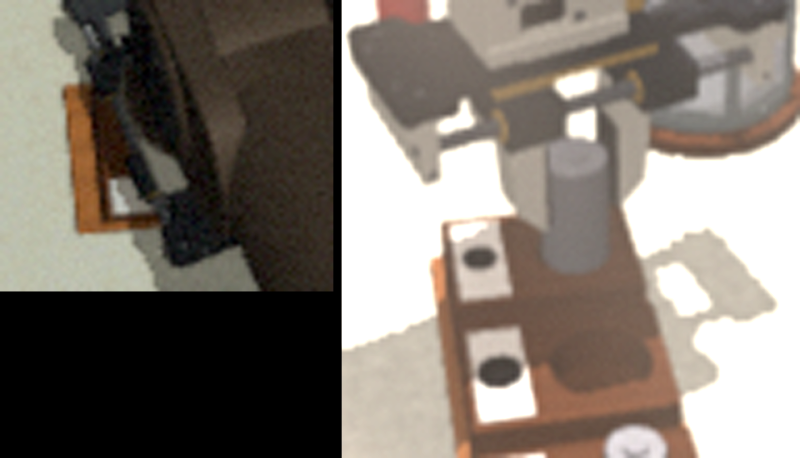

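Emit:
arm_command --deltas '[{"xyz": [-0.05, -0.13, 0], "turn": 0, "jaw": 210}, {"xyz": [-0.05, -0.13, 0], "turn": 0, "jaw": 210}, {"xyz": [-0.05, -0.13, 0.3], "turn": 0, "jaw": 210}, {"xyz": [-0.05, -0.13, 0.5], "turn": 0, "jaw": 210}, {"xyz": [-0.05, -0.13, 0.6], "turn": 0, "jaw": 210}]'

```text
clock: 6.52
position: [0.5458, -0.1929, 0.0607]
ee_rot: [-1.789, -2.576, 0.004]
force: [0.3, -0.1, -0.8]
width: 0.364
```

```bash
python3 look.py w3
```

```text
t=6.52 pos=[ 0.5458 -0.1929  0.0607] jawyaw=20.44 tilt=0.34 w=33.5mm F=[ 0.3 -0.1 -0.8] Tz=0.010 q7=0.08 -> xyz_cm=[-0.05 -0.02 -2.43] turn=0.4
```

View pics/w3.png

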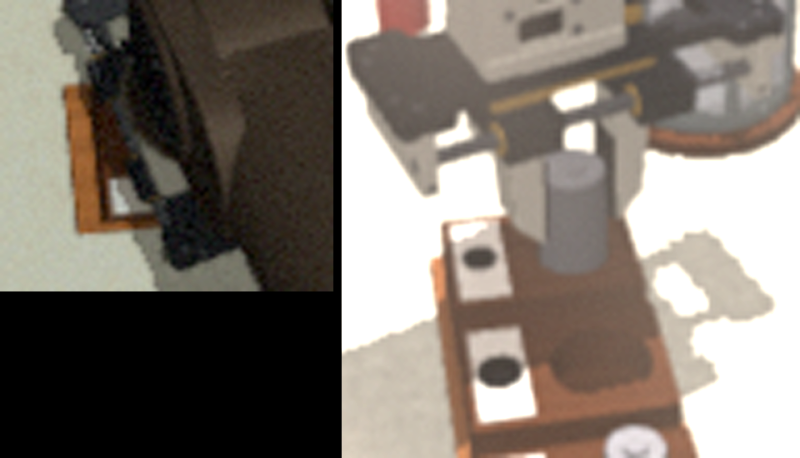

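The cell is sinking into the well (its top dropped while the visible bottom stayed put) with almost no force. Continuing down.

Emit:
arm_command --deltas '[{"xyz": [0, 0, 0.4], "turn": 0, "jaw": 210}, {"xyz": [0, 0, 0.8], "turn": 0, "jaw": 210}, {"xyz": [0, 0, 1.15], "turn": 0, "jaw": 210}, {"xyz": [0, 0, 1.2], "turn": 0, "jaw": 210}, {"xyz": [0, 0, 1.2], "turn": 0, "jaw": 210}]'

```text
clock: 7.03
position: [0.5457, -0.1928, 0.0486]
ee_rot: [-1.788, -2.576, 0.004]
force: [-0.3, -0.6, -1.6]
width: 0.365
```

```bash
python3 look.py w4
```

```text
t=7.03 pos=[ 0.5457 -0.1928  0.0486] jawyaw=20.45 tilt=0.37 w=33.6mm F=[-0.3 -0.6 -1.6] Tz=0.039 q7=0.07 -> xyz_cm=[-0.07 -0.02 -3.64] turn=0.5
```

View pics/w4.png

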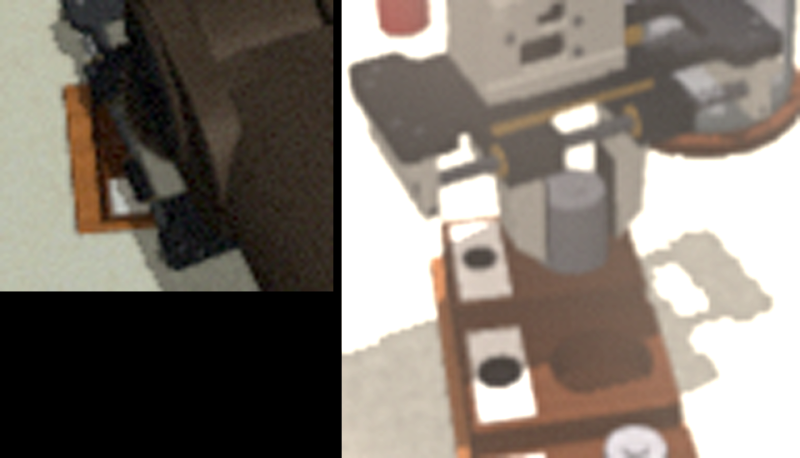

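Emit:
arm_command --deltas '[{"xyz": [0, 0, 0], "turn": 0, "jaw": 120}, {"xyz": [0, 0, 0], "turn": 0, "jaw": 120}, {"xyz": [0, 0, 0], "turn": 0, "jaw": 120}, {"xyz": [0, 0, -1], "turn": 0, "jaw": 120}, {"xyz": [0, 0, -4], "turn": 0, "jaw": 80}]'

```text
clock: 7.55
position: [0.5435, -0.1927, 0.0864]
ee_rot: [-1.785, -2.571, 0.007]
force: [0.6, 0.0, 0.2]
width: 0.566
```

Emit:
arm_command --deltas '[{"xyz": [0, 0, -4], "turn": 0, "jaw": 0}, {"xyz": [0, 0, -8], "turn": 0, "jaw": 0}, {"xyz": [3.5, 1.0, -9.5], "turn": 0, "jaw": 0}, {"xyz": [7, 0.5, -9.5], "turn": -7, "jaw": 0}, {"xyz": [11, 0.0, -9.5], "turn": -14, "jaw": 0}]'

```text
clock: 7.97
position: [0.5073, -0.0892, 0.1844]
ee_rot: [-1.456, -2.775, 0.003]
force: [0.1, 0.8, -0.1]
width: 0.917
```

```bash
python3 look.py w5; python3 -c "
from h import *
rel([.4985,.249,.17],77.8)"
```

```text
t=7.97 pos=[ 0.5073 -0.0892  0.1844] jawyaw=34.65 tilt=0.47 w=84.4mm F=[ 0.1  0.8 -0.1] Tz=0.001 q7=0.25 -> xyz_cm=[-10.84  -2.69   9.89] turn=14.6
t=8.07 pos=[ 0.5039 -0.0835  0.1839] jawyaw=35.22 tilt=0.69 w=90.0mm F=[0.4 0.4 0.5] Tz=-0.018 q7=0.25 -> xyz_cm=[27.46 18.75  1.52] turn=-42.6
```

View pics/w5.png

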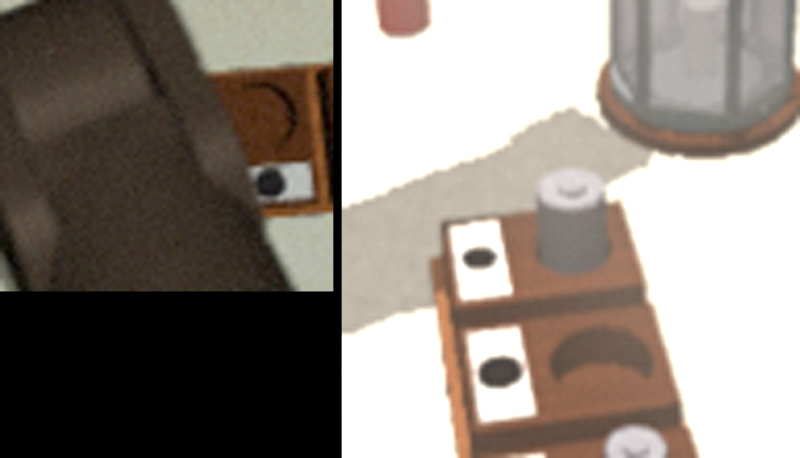

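The cell stands free and upright in the medium well, next to the 17 mm disc. Next the lid.

Emit:
arm_command --deltas '[{"xyz": [27.4, 18.7, 0], "turn": -7, "jaw": 0}, {"xyz": [27.4, 18.7, 0], "turn": -14, "jaw": 0}, {"xyz": [27.4, 18.7, 0], "turn": -21, "jaw": 0}, {"xyz": [27.4, 18.7, 0], "turn": -28, "jaw": 0}, {"xyz": [27.4, 18.7, 0], "turn": -35, "jaw": 0}]'

```text
clock: 8.48
position: [0.5014, 0.1199, 0.1849]
ee_rot: [-0.53, -3.085, -0.002]
force: [0.9, 0.4, -0.1]
width: 0.998
```

```bash
python3 -c "
from h import *
rel([.4985,.249,.1],77.8)"
```

```text
t=8.48 pos=[0.5014 0.1199 0.1849] jawyaw=70.50 tilt=0.64 w=91.9mm F=[ 0.9  0.4 -0.1] Tz=0.010 q7=0.38 -> xyz_cm=[ 4.48 12.07  8.54] turn=-7.3
```

Emit:
arm_command --deltas '[{"xyz": [4.5, 12.1, 0], "turn": -7, "jaw": 0}, {"xyz": [4.5, 12.1, 2], "turn": -7.3, "jaw": 0}, {"xyz": [4.5, 12.1, 4], "turn": -7.3, "jaw": 0}, {"xyz": [4.5, 12.1, 6], "turn": -7.3, "jaw": 0}, {"xyz": [4.5, 12.1, 8.5], "turn": -7.3, "jaw": 0}]'

```text
clock: 8.9
position: [0.4975, 0.2545, 0.1007]
ee_rot: [-0.325, -3.115, -0.009]
force: [-0.7, -0.7, -0.0]
width: 1.002
```

```bash
python3 -c "
from h import *
rel([.4985,.249,.034],77.8)
s=snap('side','l1');cv2.imwrite('pics/l1z.png',cv2.resize(s['frame'][130:230,170:300],None,fx=5,fy=5)[:,:,::-1])"
```

```text
t=8.90 pos=[0.4975 0.2545 0.1007] jawyaw=78.08 tilt=0.67 w=92.2mm F=[-0.7 -0.7 -0. ] Tz=-0.004 q7=0.19 -> xyz_cm=[-0.28 -0.55  6.67] turn=0.3
```

View pics/l1z.png

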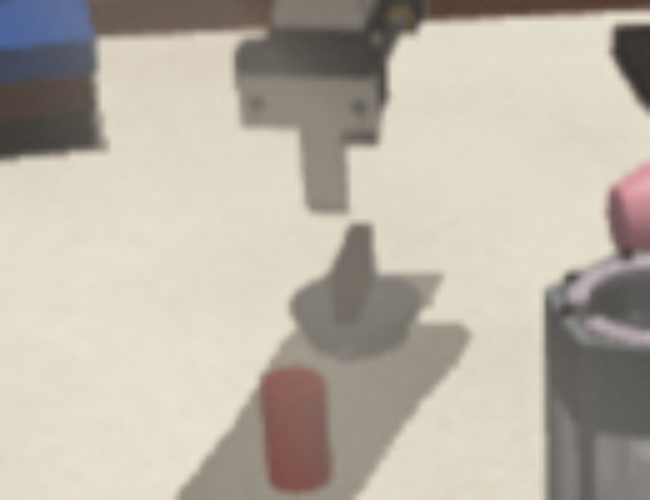

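Gripper is over the lid with its jaw along the bar. I'll descend, then squeeze the bar ends lightly.

Emit:
arm_command --deltas '[{"xyz": [-0.3, -0.5, 1], "turn": 0, "jaw": 0}, {"xyz": [-0.3, -0.5, 3.5], "turn": 0, "jaw": 0}, {"xyz": [-0.3, -0.5, 5.5], "turn": 0, "jaw": 0}, {"xyz": [-0.3, -0.5, 6.5], "turn": 0, "jaw": 0}, {"xyz": [-0.3, -0.5, 6.5], "turn": 0, "jaw": 0}]'

```text
clock: 9.37
position: [0.4969, 0.2428, 0.0296]
ee_rot: [-0.33, -3.108, 0.003]
force: [-0.1, -0.4, 0.0]
width: 1.004
```

Emit:
arm_command --deltas '[{"xyz": [0, 0, 0], "turn": 0, "jaw": 120}, {"xyz": [0, 0, 0], "turn": 0, "jaw": 120}, {"xyz": [0, 0, 0], "turn": 0, "jaw": 120}, {"xyz": [0, 0, 0], "turn": 0, "jaw": 120}, {"xyz": [0, 0, 0], "turn": 0, "jaw": 120}]' --force 5

```text
clock: 9.78
position: [0.4975, 0.2437, 0.0306]
ee_rot: [-0.33, -3.109, 0.0]
force: [1.0, -0.1, 6.1]
width: 0.698
```

```bash
python3 -c "
from h import *
rel([.4985,.249,.034],-12.2)"
```

```text
t=9.78 pos=[0.4975 0.2437 0.0306] jawyaw=77.89 tilt=0.86 w=64.2mm F=[ 1.  -0.1  6.1] Tz=0.030 q7=0.12 -> xyz_cm=[ 0.02  0.54 -0.34] turn=90.1
```

Emit:
arm_command --deltas '[{"xyz": [0, 0, 0], "turn": 0, "jaw": 10}, {"xyz": [0, 0, 0], "turn": 0, "jaw": 10}, {"xyz": [0, 0, 0], "turn": 7, "jaw": 10}, {"xyz": [0, 0, 0], "turn": 14, "jaw": 10}, {"xyz": [0, 0, 0], "turn": 21, "jaw": 10}]'

```text
clock: 10.2
position: [0.4973, 0.2433, 0.0305]
ee_rot: [-0.9, -2.994, 0.005]
force: [-0.5, 0.7, 0.0]
width: 0.955
```

Emit:
arm_command --deltas '[{"xyz": [0, 0, 0], "turn": 7, "jaw": 10}, {"xyz": [0, 0, 0], "turn": 14, "jaw": 10}, {"xyz": [0, 0, 0], "turn": 21, "jaw": 10}, {"xyz": [0, 0, 0], "turn": 28, "jaw": 10}, {"xyz": [0, 0, 0], "turn": 35, "jaw": 10}]'

```text
clock: 10.62
position: [0.4972, 0.2431, 0.0304]
ee_rot: [-1.768, -2.581, 0.013]
force: [0.9, 0.7, -0.2]
width: 0.964
```

```bash
python3 -c "
from h import *
rel([.4975,.2437,.0306],-12.2)"
```

```text
t=10.62 pos=[0.4972 0.2431 0.0304] jawyaw=21.19 tilt=0.91 w=88.7mm F=[ 0.9  0.7 -0.2] Tz=-0.036 q7=-0.71 -> xyz_cm=[ 0.05  0.05 -0.02] turn=33.4
```

Emit:
arm_command --deltas '[{"xyz": [0, 0, 0], "turn": 7, "jaw": 10}, {"xyz": [0, 0, 0], "turn": 14, "jaw": 10}, {"xyz": [0, 0.05, 0], "turn": 21, "jaw": 10}, {"xyz": [0, 0.05, 0], "turn": 28, "jaw": 10}, {"xyz": [0.05, 0.05, 0], "turn": 33.5, "jaw": 100}]'

```text
clock: 11.03
position: [0.4973, 0.2435, 0.0304]
ee_rot: [-2.445, -1.956, 0.019]
force: [-0.0, 0.7, -0.9]
width: 0.924
```

Emit:
arm_command --deltas '[{"xyz": [0, 0, 0], "turn": 0, "jaw": 250}, {"xyz": [0, 0, 0], "turn": 0, "jaw": 250}, {"xyz": [0, 0, 0], "turn": 0, "jaw": 250}, {"xyz": [0, 0, 0], "turn": 0, "jaw": 250}, {"xyz": [0, 0, 0], "turn": 0, "jaw": 250}]' --force 5

```text
clock: 11.45
position: [0.4972, 0.2434, 0.0303]
ee_rot: [-2.444, -1.958, 0.02]
force: [0.4, -0.2, -0.4]
width: 0.574
```

```bash
python3 -c "
from h import *
rel([.4975,.2437,.0306],-12.2)"
```

```text
t=11.45 pos=[0.4972 0.2434 0.0303] jawyaw=-12.60 tilt=0.94 w=52.8mm F=[ 0.4 -0.2 -0.4] Tz=-0.019 q7=-1.20 -> xyz_cm=[ 0.04  0.02 -0.03] turn=-0.4
```

Emit:
arm_command --deltas '[{"xyz": [0.03, 0, 0], "turn": -0.3, "jaw": 250}, {"xyz": [0.03, 0, 0], "turn": -0.3, "jaw": 250}, {"xyz": [0.03, 0, 0], "turn": -0.3, "jaw": 250}, {"xyz": [0.03, 0, 0], "turn": -0.3, "jaw": 250}, {"xyz": [0.03, 0, 0], "turn": -0.3, "jaw": 250}]'

```text
clock: 11.87
position: [0.4973, 0.2437, 0.0303]
ee_rot: [-2.438, -1.964, 0.02]
force: [-0.9, -0.2, 0.1]
width: 0.214
```

Emit:
arm_command --deltas '[{"xyz": [0, 0, 0], "turn": 0, "jaw": 250}, {"xyz": [0, 0, 0], "turn": 0, "jaw": 250}, {"xyz": [0, 0, 0], "turn": 0, "jaw": 250}]' --force 50

```text
clock: 12.12
position: [0.4972, 0.2437, 0.0303]
ee_rot: [-2.438, -1.964, 0.02]
force: [-0.1, 0.8, 0.2]
width: 0.146
```

```bash
python3 - <<'E'
from h import *
rel([.4975,.2437,.0306],-12.2)
s0=dict(np.load('pics/side0.npz'));t0=dict(np.load('pics/top0.npz'))
from scipy.optimize import least_squares
# bright pinkish flange mask
for n,d,box in(('top',t0,(240,170,295,230)),('side',s0,(270,175,335,215))):
    u0,v0,u1,v1=box
    f=d['frame'].astype(int); 
    im,_,_=ortho(d,.57,.70,-.08,.05,.15)
    g=im.astype(int); m=((g[:,:,2]-g[:,:,1]>8)&(g[:,:,1]>130)&(g[:,:,0]-g[:,:,1]>2)).astype(np.uint8)
    rr,cc=np.nonzero(m); x=.70-rr*.0005;y=.05-cc*.0005
    k=np.hypot(x-.637,y+.0135)<.05;x=x[k];y=y[k];print(n,len(x))
    # ring fit: outer radius unknown -> fit mid radius by angular bins
    c=np.array([.637,-.0135])
    for it in range(20):
        a=np.arctan2(y-c[1],x-c[0]);r=np.hypot(x-c[0],y-c[1]);b=((a+np.pi)/(2*np.pi)*72).astype(int)%72
        A=[];R=[];RI=[]
        for i in range(72):
            s=b==i
            if s.sum()>60: A.append((i+.5)/72*2*np.pi-np.pi);R.append(np.mean(r[s]));RI.append(np.percentile(r[s],5))
        A=np.array(A);R=np.array(R)
        M=np.c_[np.cos(A),np.sin(A),np.ones(len(A))];sol=np.linalg.lstsq(M,R,rcond=None)[0];c=c+sol[:2]
    print('centre',c.round(4),'rmid',sol[2].round(4),'rin',np.mean(RI).round(4))
    cnt=np.bincount(b,minlength=72);print(cnt)
    # finer gap histogram
    h=np.histogram(np.degrees(a),bins=180,range=(-180,180))[0]
    gaps=[-180+2*i+1 for i in range(180) if h[i]<.35*np.median(h)];print(gaps)
E
```

```text
t=12.12 pos=[0.4972 0.2437 0.0303] jawyaw=-12.29 tilt=0.94 w=13.5mm F=[-0.1  0.8  0.2] Tz=0.036 q7=-1.19 -> xyz_cm=[ 0.01  0.03 -0.03] turn=-0.1
top 0
centre [ 0.637  -0.0135] rmid 0.0 rin nan
[0 0 0 0 0 0 0 0 0 0 0 0 0 0 0 0 0 0 0 0 0 0 0 0 0 0 0 0 0 0 0 0 0 0 0 0 0
 0 0 0 0 0 0 0 0 0 0 0 0 0 0 0 0 0 0 0 0 0 0 0 0 0 0 0 0 0 0 0 0 0 0 0]
[]
side 5918
centre [ 0.6368 -0.0131] rmid 0.0377 rin 0.0339
[  0   0   0   0   0  67 111 107 117  85 112 112 101  99  97  90 105 104
 120 103   8  27 117 109 109  95 104 117 117  95  84  84 104 103  86   5
   0   0   0   0   0  53 112 129 111 104  84  78 153 134 100  82 125  89
 104  97  76 109 115  71 106 102 106 113 112  93  99  98  80 106  71  12]
[-179, -177, -175, -173, -171, -169, -167, -165, -163, -161, -159, -157, -155, -79, -77, -75, -73, -3, -1, 1, 3, 5, 7, 9, 11, 13, 15, 17, 19, 21, 23, 25, 177, 179]
  return _methods._mean(a, axis=axis, dtype=dtype,
  ret = ret.dtype.type(ret / rcount)
```

```bash
python3 - <<'E'
from h import *
t0=dict(np.load('pics/top0.npz'))
d=t0
if 1:
    im,_,_=ortho(d,.57,.70,-.08,.05,.15)
    g=im.astype(int); X=.70-np.arange(g.shape[0])*.0005;Y=.05-np.arange(g.shape[1])*.0005
    print(im[140:141,60:90:4], )
    hsv=g[:,:,2]-g[:,:,1]; print(np.percentile(hsv,[5,50,90,95,99]))
    m=(hsv>4)&(g[:,:,1]>95)
    rr,cc=np.nonzero(m);x=X[rr];y=Y[cc]
    k=(np.hypot(x-.637,y+.0135)<.046)&(np.hypot(x-.637,y+.0135)>.028);x=x[k];y=y[k];print(len(x))
    c=np.array([.637,-.0135])
    for it in range(20):
        a=np.arctan2(y-c[1],x-c[0]);r=np.hypot(x-c[0],y-c[1]);b=((a+np.pi)/(2*np.pi)*72).astype(int)%72
        A=[];R=[]
        for i in range(72):
            s=b==i
            if s.sum()>50: A.append((i+.5)/72*2*np.pi-np.pi);R.append(np.mean(r[s]))
        A=np.array(A);R=np.array(R)
        M=np.c_[np.cos(A),np.sin(A),np.ones(len(A))];sol=np.linalg.lstsq(M,R,rcond=None)[0];c=c+sol[:2]
    print('centre',c.round(4),sol[2].round(4))
    print(np.bincount(b,minlength=72))
    h=np.histogram(np.degrees(a),bins=180,range=(-180,180))[0]
    print([-180+2*i+1 for i in range(180) if h[i]<.35*np.median(h)])
E
```

```text
[[[113 111 116]
  [ 72  70  68]
  [ 39  40  34]
  [ 45  48  44]
  [ 45  48  44]
  [ 51  52  47]
  [ 66  67  59]
  [ 79  83  73]]]
[-7. -2.  5.  8. 24.]
2950
centre [ 0.6364 -0.0128] 0.0381
[  0   0   0   0   0  34  44  56  90   8  67  44  22  53  67  61  39  65
  36  43  40  84  64  75  48  52  26  32  35  96  32   1  20  48  95   2
   0   0   0   0   0  56 118  81  48  74  76  16  53  42  59  81  56  36
  12  34  30  36  30  74  64  68  44  28  72  25  58  22   1  32  45   0]
[-179, -177, -175, -173, -171, -169, -167, -165, -163, -161, -159, -157, -155, -133, -131, -117, -47, -45, -25, -23, -21, -19, -3, -1, 1, 3, 5, 7, 9, 11, 13, 15, 17, 19, 21, 23, 25, 57, 91, 93, 111, 135, 147, 159, 161, 163, 165, 175, 177, 179]
```

The side and top flange fits agree: mouth at about (.6367,-.0131), notch axis at 11°. The lid is gripped (13.5 mm). I'll turn by -113° to keep joint 7 well inside its range, lifting first.

Emit:
arm_command --deltas '[{"xyz": [0, 0, -3], "turn": 0, "jaw": 250}, {"xyz": [0, 0, -7], "turn": -7, "jaw": 250}, {"xyz": [0, 0, -11], "turn": -14, "jaw": 250}, {"xyz": [0, 0, -15], "turn": -21, "jaw": 250}, {"xyz": [0, 0, -18], "turn": -28, "jaw": 250}]'

```text
clock: 12.53
position: [0.5004, 0.2441, 0.2135]
ee_rot: [-1.881, -2.5, 0.012]
force: [0.2, 0.3, -1.8]
width: 0.149
```

```bash
python3 -c "
from h import *
rel([.6367,-.0131,.205],101)"
```

```text
t=12.53 pos=[0.5004 0.2441 0.2135] jawyaw=16.08 tilt=0.84 w=13.8mm F=[ 0.2  0.3 -1.8] Tz=0.037 q7=-0.60 -> xyz_cm=[-28.49   5.98   0.62] turn=-84.9
```

Emit:
arm_command --deltas '[{"xyz": [-4, 0.8, 0], "turn": -7, "jaw": 250}, {"xyz": [-8, 1.6, 0], "turn": -14, "jaw": 250}, {"xyz": [-12, 2.5, 0], "turn": -21, "jaw": 250}, {"xyz": [-16, 3.3, 0], "turn": -28, "jaw": 250}, {"xyz": [-20, 4.2, 0], "turn": -35, "jaw": 250}]'

```text
clock: 12.95
position: [0.5965, 0.0612, 0.2118]
ee_rot: [-1.033, -2.952, 0.007]
force: [0.8, 0.5, -2.1]
width: 0.148
```

```bash
python3 -c "
from h import *
rel([.6367,-.0131,.205],101)"
```

```text
t=12.95 pos=[0.5965 0.0612 0.2118] jawyaw=51.42 tilt=0.84 w=13.6mm F=[ 0.8  0.5 -2.1] Tz=0.025 q7=0.29 -> xyz_cm=[-7.78 -3.29  0.62] turn=-49.6
```

Emit:
arm_command --deltas '[{"xyz": [-3.5, -1.5, 0], "turn": -7, "jaw": 250}, {"xyz": [-6, -2.6, 0], "turn": -14, "jaw": 250}, {"xyz": [-7.8, -3.3, 0], "turn": -21, "jaw": 250}, {"xyz": [-7.8, -3.3, 0], "turn": -28, "jaw": 250}, {"xyz": [-7.8, -3.3, 0], "turn": -35, "jaw": 250}]'

```text
clock: 13.37
position: [0.6372, -0.0157, 0.2102]
ee_rot: [-0.094, -3.124, 0.0]
force: [-0.8, 0.9, -1.7]
width: 0.149
```

```bash
python3 -c "
from h import *
rel([.6367,-.0131,.205],101)"
```

```text
t=13.37 pos=[ 0.6372 -0.0157  0.2102] jawyaw=86.55 tilt=0.91 w=13.7mm F=[-0.8  0.9 -1.7] Tz=0.003 q7=0.96 -> xyz_cm=[0.06 0.26 0.52] turn=-14.4
```

Emit:
arm_command --deltas '[{"xyz": [0.06, 0.2, 0], "turn": -7, "jaw": 250}, {"xyz": [0.06, 0.2, 0], "turn": -14, "jaw": 250}, {"xyz": [0.06, 0.2, 0.2], "turn": -14.5, "jaw": 250}, {"xyz": [0.06, 0.2, 0.5], "turn": -14.5, "jaw": 250}, {"xyz": [0.06, 0.2, 0.5], "turn": -14.5, "jaw": 250}]'

```text
clock: 13.78
position: [0.6362, -0.0139, 0.2042]
ee_rot: [0.295, -3.111, -0.003]
force: [0.1, 0.3, -2.4]
width: 0.153
```

```bash
cat > look2.py <<'E'
from h import *
import sys
tag=sys.argv[1]
st=observe()
rel([.6367,-.0131,.164],101,st)
s=snap('side',tag+'s')
G=(0,255,0);Y=(255,255,0)
R=Ro.from_rotvec(st['ee_rot']).as_matrix();p=st['position']
ax=-R[:,2]; by=R[:,1]; bx=np.cross(by,ax)
def lc(r,z):
    a=np.linspace(0,2*np.pi,80);o=p-ax*.0303
    return o+ax*z+r*(np.cos(a)[:,None]*bx+np.sin(a)[:,None]*by)
o=p-ax*.0303
bar=lambda z:np.array([o+ax*z+sx*.032*bx+sy*.007*by for sx,sy in((1,1),(1,-1),(-1,-1),(-1,1),(1,1))])
lug=[np.array([o+ax*.006+sg*.031*bx,o+ax*.006+sg*.039*bx]) for sg in(1,-1)]
m=(.6367,-.0131)
cur=[(lc(.031,0),G),(lc(.039,.018),G),(lc(.039,.024),G),(bar(.06),G),(bar(.024),G),(circ(m,.033,.15),Y),(circ(m,.0415,.15),Y)]+[(l,(0,0,255)) for l in lug]
a=over(s,(255,110,345,225),5.2,cur,1.1)
b=over(s,(255,110,345,225),5.2,[],1.1)
W=np.hstack([b,a])[:,:]
k=800/W.shape[1]
if k<1: W=cv2.resize(W,None,fx=k,fy=k,interpolation=cv2.INTER_AREA)
cv2.imwrite(f'pics/{tag}.png',W)
E
python3 look2.py m1
```

```text
t=13.78 pos=[ 0.6362 -0.0139  0.2042] jawyaw=100.82 tilt=0.98 w=14.1mm F=[ 0.1  0.3 -2.4] Tz=0.061 q7=1.18 -> xyz_cm=[-0.13  0.06  4.02] turn=-0.2
```

View pics/m1.png

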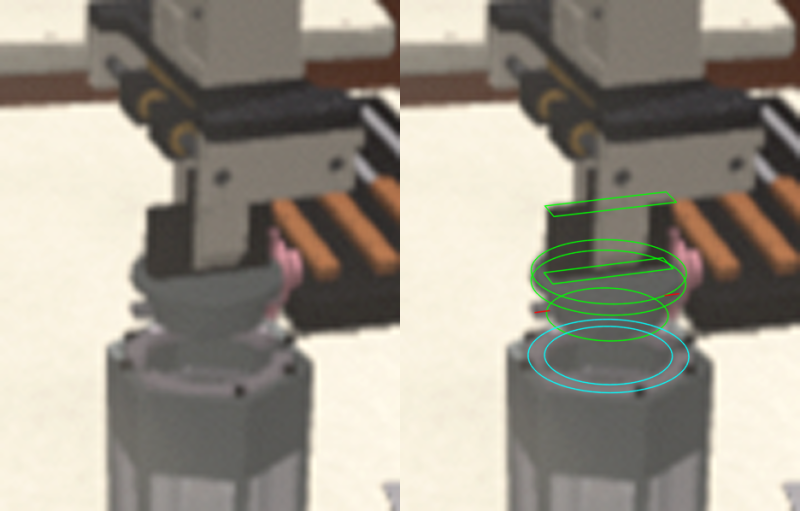

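The lid's model outline matches the picture. It is centred over the mouth, and the left lug at (146,310) lines up with the notch. Lowering.

Emit:
arm_command --deltas '[{"xyz": [-0.08, 0.07, 0], "turn": -0.2, "jaw": 250}, {"xyz": [-0.09, 0.07, 0.6], "turn": -0.2, "jaw": 250}, {"xyz": [-0.1, 0.07, 1.3], "turn": -0.2, "jaw": 250}, {"xyz": [-0.11, 0.07, 1.9], "turn": -0.2, "jaw": 250}, {"xyz": [-0.11, 0.07, 2.0], "turn": -0.2, "jaw": 250}]'

```text
clock: 14.25
position: [0.6362, -0.0133, 0.1828]
ee_rot: [0.301, -3.108, -0.002]
force: [0.4, -0.4, -2.1]
width: 0.149
```

```bash
python3 look2.py m2; python3 -c "
from h import *
print(Ro.from_rotvec(observe()['ee_rot']).as_matrix()[:,2])"
```

```text
t=14.25 pos=[ 0.6362 -0.0133  0.1828] jawyaw=101.04 tilt=1.08 w=13.7mm F=[ 0.4 -0.4 -2.1] Tz=-0.022 q7=1.16 -> xyz_cm=[-0.08  0.01  1.88] turn=0.0
[-1.85660494e-02 -4.01930236e-04 -9.99827555e-01]
```

View pics/m2.png

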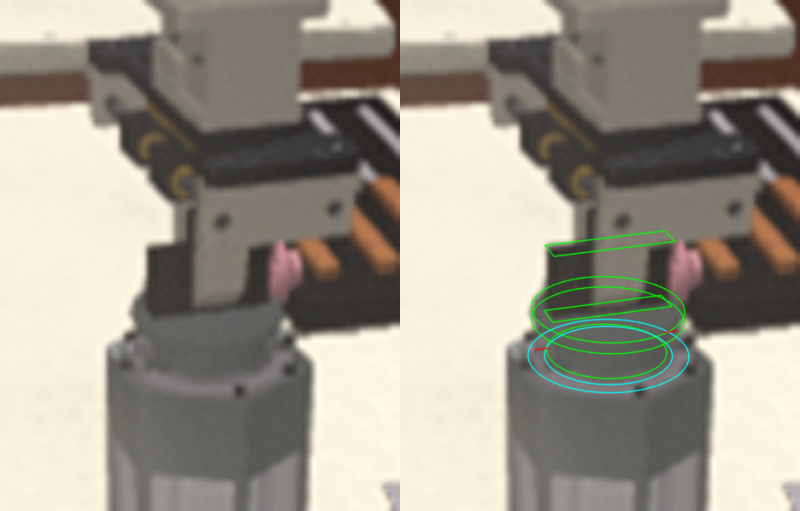

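Emit:
arm_command --deltas '[{"xyz": [-0.05, 0.02, 0.3], "turn": 0, "jaw": 250}, {"xyz": [-0.06, 0.02, 0.6], "turn": 0, "jaw": 250}, {"xyz": [-0.06, 0.02, 0.9], "turn": 0, "jaw": 250}, {"xyz": [-0.06, 0.02, 1.2], "turn": 0, "jaw": 250}, {"xyz": [-0.06, 0.02, 1.4], "turn": 0, "jaw": 250}]'

```text
clock: 14.72
position: [0.6366, -0.013, 0.1688]
ee_rot: [0.301, -3.108, -0.002]
force: [-0.8, 0.1, -3.2]
width: 0.15
```

```bash
python3 look2.py m3
```

```text
t=14.72 pos=[ 0.6366 -0.013   0.1688] jawyaw=101.05 tilt=1.08 w=13.8mm F=[-0.8  0.1 -3.2] Tz=0.047 q7=1.15 -> xyz_cm=[-0.02 -0.02  0.48] turn=0.0
```

View pics/m3.png

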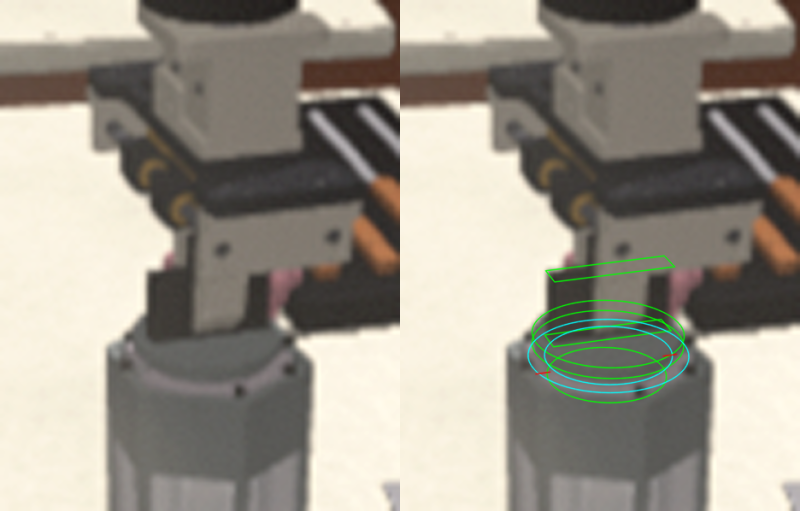

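Lugs are through the notches with no contact force. Seating it now.

Emit:
arm_command --deltas '[{"xyz": [-0.02, 0, 0.2], "turn": 0, "jaw": 250}, {"xyz": [-0.02, 0, 0.4], "turn": 0, "jaw": 250}, {"xyz": [-0.02, 0, 0.55], "turn": 0, "jaw": 250}, {"xyz": [-0.02, 0, 0.65], "turn": 0, "jaw": 250}, {"xyz": [-0.02, 0, 0.65], "turn": 0, "jaw": 250}]'

```text
clock: 15.18
position: [0.6365, -0.013, 0.1627]
ee_rot: [0.301, -3.108, -0.001]
force: [-2.3, -0.8, 3.0]
width: 0.149
```

```bash
python3 look2.py m4
```

```text
t=15.18 pos=[ 0.6365 -0.013   0.1627] jawyaw=101.05 tilt=1.08 w=13.7mm F=[-2.3 -0.8  3. ] Tz=-0.052 q7=1.15 -> xyz_cm=[-0.01 -0.01 -0.13] turn=0.0
```

View pics/m4.png

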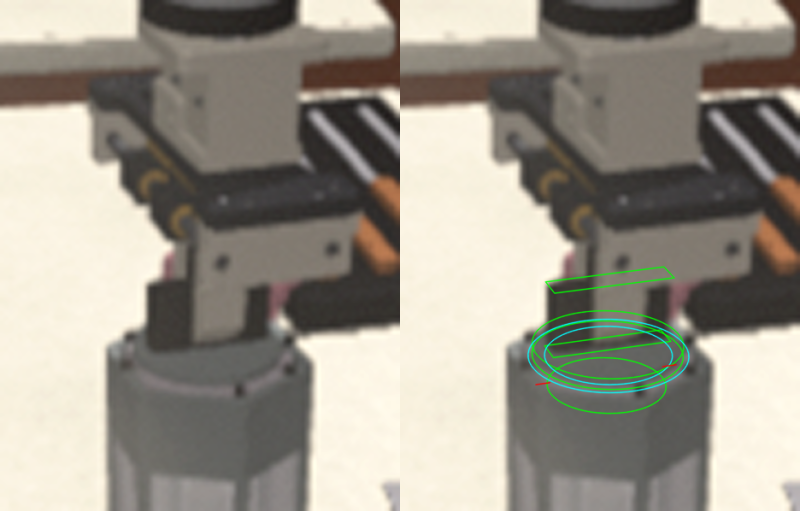

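Emit:
arm_command --deltas '[{"xyz": [0, 0, 0], "turn": 0, "jaw": 195}, {"xyz": [0, 0, 0], "turn": 0, "jaw": 195}, {"xyz": [0, 0, 0], "turn": 0, "jaw": 195}, {"xyz": [0, 0, 0], "turn": 0, "jaw": 195}, {"xyz": [0, 0, 0], "turn": 0, "jaw": 195}]'

```text
clock: 15.65
position: [0.6365, -0.013, 0.1626]
ee_rot: [0.301, -3.108, -0.002]
force: [1.1, 0.5, 0.0]
width: 0.236
```

```bash
python3 look2.py m5
```

```text
t=15.65 pos=[ 0.6365 -0.013   0.1626] jawyaw=101.04 tilt=1.08 w=21.7mm F=[1.1 0.5 0. ] Tz=-0.029 q7=1.15 -> xyz_cm=[-0.01 -0.01 -0.14] turn=0.0
```

View pics/m5.png

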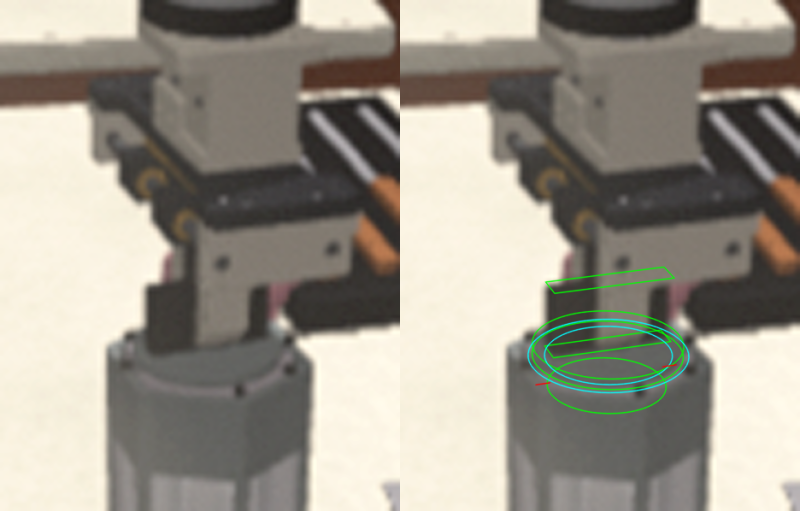

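Released, the lid dropped flat: the bar's left end went down to row 286. Regripping.

Emit:
arm_command --deltas '[{"xyz": [0, 0, 0], "turn": 0, "jaw": 250}, {"xyz": [0, 0, 0], "turn": 0, "jaw": 250}, {"xyz": [0, 0, 0], "turn": 0, "jaw": 250}, {"xyz": [0, 0, 0], "turn": 0, "jaw": 250}, {"xyz": [0, 0, 0], "turn": 0, "jaw": 250}]' --force 55

```text
clock: 16.12
position: [0.6365, -0.013, 0.1625]
ee_rot: [0.301, -3.108, -0.002]
force: [0.1, 0.1, 0.4]
width: 0.151
```

Emit:
arm_command --deltas '[{"xyz": [0, 0, 0.03], "turn": 2, "jaw": 250}, {"xyz": [0, 0, 0.03], "turn": 5, "jaw": 250}, {"xyz": [0, 0, 0.03], "turn": 9, "jaw": 250}, {"xyz": [0, 0, 0.03], "turn": 13, "jaw": 250}, {"xyz": [0, 0, 0.03], "turn": 15, "jaw": 250}]'

```text
clock: 16.53
position: [0.6366, -0.0128, 0.1626]
ee_rot: [-0.113, -3.121, 0.002]
force: [-0.5, 0.1, 1.6]
width: 0.149
```

```bash
python3 look2.py m6; python3 -c "
from h import *
rel([.6367,-.0131,.1626],56)"
```

```text
t=16.53 pos=[ 0.6366 -0.0128  0.1626] jawyaw=85.84 tilt=1.05 w=13.7mm F=[-0.5  0.1  1.6] Tz=0.185 q7=0.91 -> xyz_cm=[-0.01 -0.03 -0.14] turn=-15.2
t=16.58 pos=[ 0.6366 -0.0128  0.1626] jawyaw=85.79 tilt=1.05 w=13.8mm F=[0.8 0.5 0. ] Tz=0.067 q7=0.91 -> xyz_cm=[-0.01 -0.03 -0.  ] turn=29.8
```

View pics/m6.png

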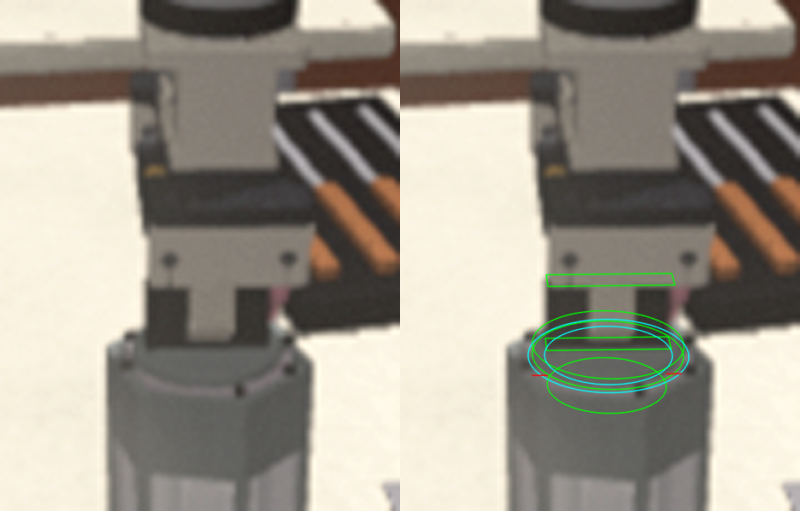

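Emit:
arm_command --deltas '[{"xyz": [0, 0, 0.04], "turn": 5, "jaw": 250}, {"xyz": [0, -0.02, 0.04], "turn": 11, "jaw": 250}, {"xyz": [0, -0.02, 0.04], "turn": 17, "jaw": 250}, {"xyz": [0, -0.02, 0.04], "turn": 22, "jaw": 250}, {"xyz": [0, -0.02, 0.04], "turn": 25, "jaw": 250}]'

```text
clock: 17.0
position: [0.6365, -0.0122, 0.1627]
ee_rot: [-0.792, -3.022, 0.007]
force: [-1.3, 1.7, 4.1]
width: 0.149
```

```bash
python3 look2.py m7; python3 -c "
from h import *
rel([.6367,-.0131,.1626],56)"
```

```text
t=17.00 pos=[ 0.6365 -0.0122  0.1627] jawyaw=60.63 tilt=1.04 w=13.7mm F=[-1.3  1.7  4.1] Tz=0.269 q7=0.53 -> xyz_cm=[-0.06 -0.07 -0.13] turn=-40.4
t=17.05 pos=[ 0.6366 -0.0121  0.1628] jawyaw=60.52 tilt=1.02 w=13.8mm F=[-1.1  1.3  2.7] Tz=0.080 q7=0.53 -> xyz_cm=[-0.06 -0.08  0.02] turn=4.5
```

View pics/m7.png

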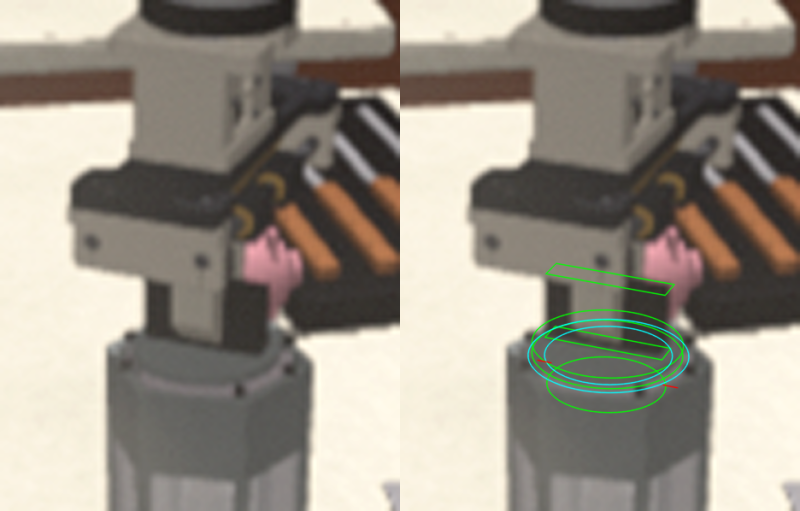

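Emit:
arm_command --deltas '[{"xyz": [-0.04, -0.06, 0.03], "turn": 2, "jaw": 250}, {"xyz": [-0.04, -0.06, 0.03], "turn": 4.2, "jaw": 250}, {"xyz": [-0.04, -0.06, 0.03], "turn": 4.2, "jaw": 250}, {"xyz": [-0.04, -0.06, 0.03], "turn": 4.2, "jaw": 250}, {"xyz": [-0.04, -0.06, 0.03], "turn": 4.2, "jaw": 250}]'

```text
clock: 17.47
position: [0.6367, -0.0121, 0.1628]
ee_rot: [-0.901, -2.992, 0.007]
force: [-0.7, 2.0, 3.6]
width: 0.149
```

```bash
python3 look2.py m8; python3 -c "
from h import *
rel([.6367,-.0131,.1626],56.3)
t=snap('top','m8t')
o,_,_=ortho(t,.57,.70,-.08,.05,.15)
cv2.imwrite('pics/m8o.png',cv2.convertScaleAbs(cv2.resize(o,None,fx=2,fy=2,interpolation=2),alpha=1.6))
s=dict(np.load('pics/m8s.npz'));o,_,_=ortho(s,.57,.70,-.08,.05,.156)
cv2.imwrite('pics/m8p.png',cv2.convertScaleAbs(cv2.resize(o,None,fx=2,fy=2,interpolation=2),alpha=1.2))
"
```

```text
t=17.47 pos=[ 0.6367 -0.0121  0.1628] jawyaw=56.48 tilt=1.00 w=13.7mm F=[-0.7  2.   3.6] Tz=0.158 q7=0.47 -> xyz_cm=[-0.05 -0.08 -0.12] turn=-44.5
t=17.52 pos=[ 0.6367 -0.0121  0.1628] jawyaw=56.45 tilt=1.00 w=13.7mm F=[-1.7  3.5  3.9] Tz=0.110 q7=0.47 -> xyz_cm=[-0.05 -0.08  0.02] turn=0.2
```

View pics/m8.png

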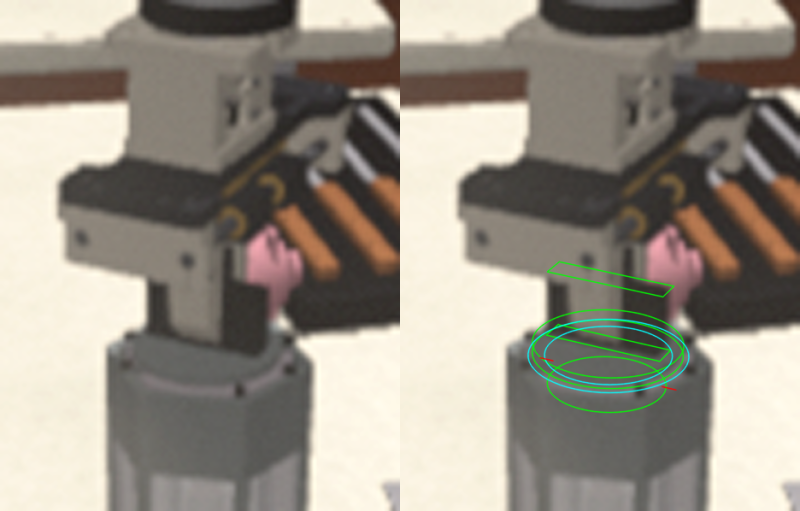

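View pics/m8p.png

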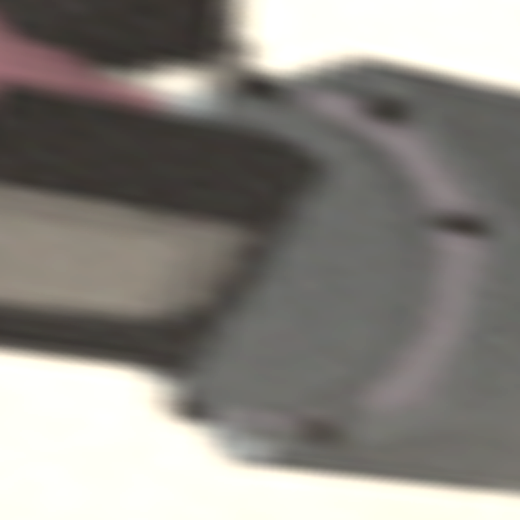

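```bash
python3 - <<'E'
from h import *
s=dict(np.load('pics/m8s.npz'))
def bar(an,z,c=(.6367,-.0131)):
    a=np.radians(an);R=np.array([[np.cos(a),-np.sin(a)],[np.sin(a),np.cos(a)]])
    q=(R@(np.array([[-32,-7],[32,-7],[32,7],[-32,7],[-32,-7]])/1000).T).T+c
    return np.c_[q,np.full(5,z)]
ims=[]
for an in(-29,-33.5,-38):
    ims.append(over(s,(283,165,325,205),9.4,[(bar(an,.156),(0,255,0)),(bar(an,.192),(0,255,0))],1.4))
ims.append(over(s,(283,165,325,205),9.4,[],1.4))
h=ims[0].shape
W=np.vstack([np.hstack(ims[:2]),np.hstack(ims[2:])]);k=min(800/W.shape[1],600/W.shape[0]);cv2.imwrite('pics/ov8.png',cv2.resize(W,None,fx=k,fy=k,interpolation=cv2.INTER_AREA))
E
```

```text
(no output)
```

View pics/ov8.png

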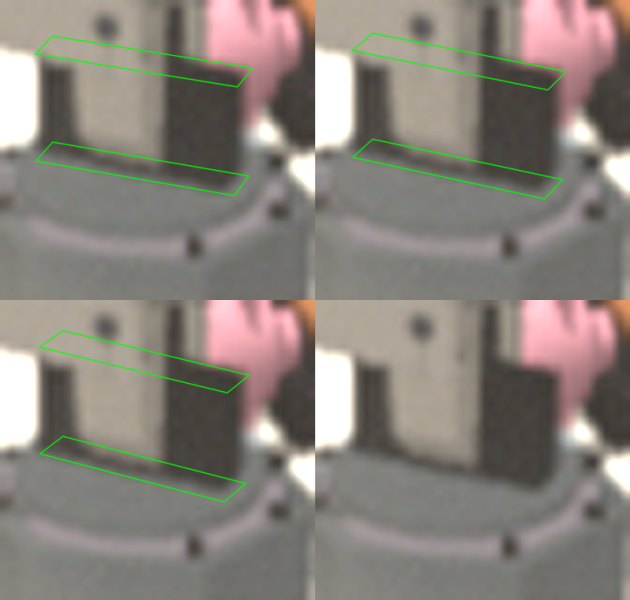

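View pics/m8o.png

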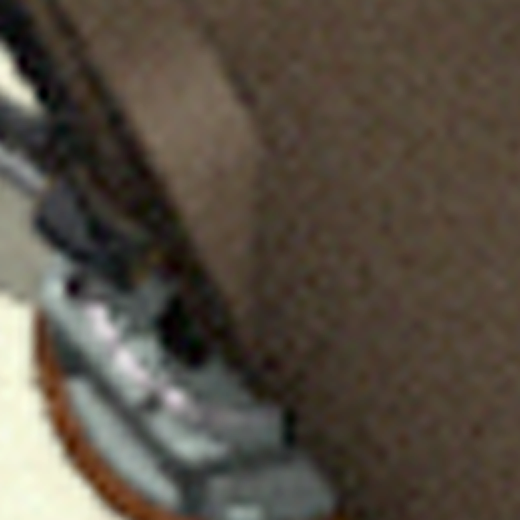

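```bash
python3 - <<'E'
from h import *
A=dict(np.load('pics/m5s.npz'));Bq=dict(np.load('pics/m8s.npz'))
print(observe()['force'],observe()['ft_torque'])
c=np.array([.6367,-.0131])
for an in(-140,-120,-100,-80,-60,-45):
    a=np.radians(an);r=np.linspace(.032,.046,15)
    # profile by lantern-fixed radial line, using plane z=.15
    P=np.c_[c[0]+r*np.cos(a),c[1]+r*np.sin(a),np.full(15,.15)]
    out=[]
    for d in(A,Bq):
        u=proj(d,P).astype(np.float32);f=d['frame'].astype(np.float32).sum(2)
        out.append(cv2.remap(f,u[:,:1],u[:,1:],1)[:,0].round().astype(int))
    print(an);print(out[0]);print(out[1])
ims=[over(d,(272,185,332,212),6.5,[],1.5) for d in(A,Bq)]
cv2.imwrite('pics/cmp.png',np.vstack(ims))
E
```

```text
[-1.20571585  2.83273477  3.71168311] [1.03573491 0.13632037 0.16162424]
-140
[266 268 272 276 282 289 299 308 316 323 326 327 325 321 315]
[268 274 280 287 296 306 317 323 328 331 332 330 326 320 314]
-120
[271 273 275 279 286 294 302 312 318 319 314 310 305 299 295]
[269 274 279 286 295 304 313 323 329 329 322 316 309 301 295]
-100
[257 258 266 275 285 294 300 304 308 312 316 310 303 296 289]
[274 278 286 295 304 313 317 317 318 318 318 311 302 294 286]
-80
[263 263 261 263 266 268 267 260 245 229 217 202 186 179 193]
[267 272 277 280 284 287 287 279 260 239 224 204 186 177 190]
-60
[256 257 261 266 275 285 294 303 312 320 316 308 299 291 282]
[260 266 275 285 296 307 317 323 326 325 318 308 298 289 280]
-45
[246 246 250 256 267 282 300 310 317 319 314 307 296 286 276]
[251 257 266 276 289 304 319 326 329 326 317 308 296 286 278]
```

View pics/cmp.png

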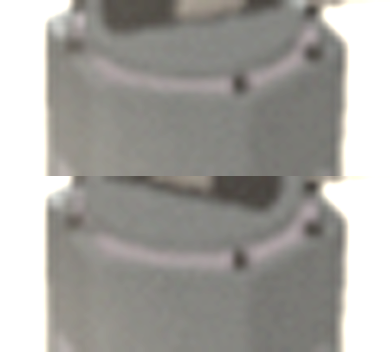

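Emit:
arm_command --deltas '[{"xyz": [-0.06, -0.1, 0.1], "turn": 0.2, "jaw": 250}, {"xyz": [-0.06, -0.1, 0.12], "turn": 0.2, "jaw": 250}, {"xyz": [-0.06, -0.1, 0.12], "turn": 0.2, "jaw": 250}, {"xyz": [-0.06, -0.1, 0.12], "turn": 0.2, "jaw": 250}]'

```text
clock: 17.9
position: [0.6367, -0.0123, 0.1626]
ee_rot: [-0.905, -2.991, 0.005]
force: [-3.9, 3.1, 10.4]
width: 0.15
```

```bash
python3 - <<'E'
from h import *
rel([.6367,-.0131,.1626],56.3);s=observe();print(s['ft_torque'])
A=dict(np.load('pics/m5s.npz'));Bq=snap('side','m9s')
c=np.array([.6367,-.0131])
for an in(-140,-120,-100,-60,-45):
    a=np.radians(an);r=np.linspace(.032,.046,15)
    P=np.c_[c[0]+r*np.cos(a),c[1]+r*np.sin(a),np.full(15,.15)]
    print(an)
    for d in(A,Bq):
        u=proj(d,P).astype(np.float32);f=d['frame'].astype(np.float32).sum(2)
        print(cv2.remap(f,u[:,:1],u[:,1:],1)[:,0].round().astype(int))
E
python3 look2.py m10
```

```text
t=17.90 pos=[ 0.6367 -0.0123  0.1626] jawyaw=56.32 tilt=0.96 w=13.8mm F=[-3.9  3.1 10.4] Tz=0.302 q7=0.46 -> xyz_cm=[-0.05 -0.07  0.  ] turn=0.0
[1.16524339 0.64093664 0.30196682]
-140
[266 268 272 276 282 289 299 308 316 323 326 327 325 321 315]
[268 271 276 283 293 304 315 322 326 328 328 327 326 322 316]
-120
[271 273 275 279 286 294 302 312 318 319 314 310 305 299 295]
[271 275 282 290 298 306 313 321 327 327 320 314 308 300 293]
-100
[257 258 266 275 285 294 300 304 308 312 316 310 303 296 289]
[274 279 286 295 304 313 317 317 318 318 319 312 304 296 288]
-60
[256 257 261 266 275 285 294 303 312 320 316 308 299 291 282]
[259 262 267 277 290 304 315 320 323 323 316 306 296 286 276]
-45
[246 246 250 256 267 282 300 310 317 319 314 307 296 286 276]
[249 254 263 274 289 304 318 324 328 325 317 307 295 284 276]
t=17.95 pos=[ 0.6367 -0.0122  0.1626] jawyaw=56.33 tilt=0.97 w=13.8mm F=[-3.7  4.2 11.4] Tz=0.222 q7=0.46 -> xyz_cm=[-0.05 -0.07 -0.14] turn=-44.7
```

View pics/m10.png

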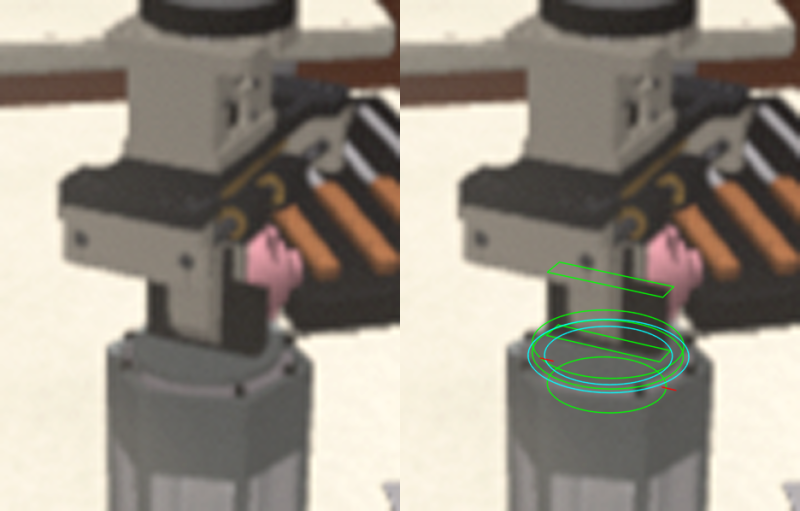

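Emit:
arm_command --deltas '[{"xyz": [-0.03, -0.04, 0.2], "turn": 0.2, "jaw": 250}, {"xyz": [-0.03, -0.04, 0.2], "turn": 0.2, "jaw": 250}, {"xyz": [-0.03, -0.04, 0.2], "turn": 0.2, "jaw": 250}, {"xyz": [-0.03, -0.04, 0.2], "turn": 0.2, "jaw": 250}]' --force 30

```text
clock: 18.33
position: [0.6367, -0.0124, 0.1624]
ee_rot: [-0.909, -2.991, 0.005]
force: [-6.9, 0.5, 17.3]
width: 0.152
```

```bash
cat > chk.py <<'E'
from h import *
import sys
rel([.6367,-.0131,.1626],56.3);s=observe();print(s['ft_torque'])
A=dict(np.load('pics/m5s.npz'));Bq=snap('side',sys.argv[1])
c=np.array([.6367,-.0131])
for an in(-140,-120,-100,-60,-45):
    a=np.radians(an);r=np.linspace(.032,.046,15)
    P=np.c_[c[0]+r*np.cos(a),c[1]+r*np.sin(a),np.full(15,.15)]
    print(an)
    for d in(A,Bq):
        u=proj(d,P).astype(np.float32);f=d['frame'].astype(np.float32).sum(2)
        print(cv2.remap(f,u[:,:1],u[:,1:],1)[:,0].round().astype(int))
def bar(an,z,c=(.6367,-.0121)):
    a=np.radians(an);R=np.array([[np.cos(a),-np.sin(a)],[np.sin(a),np.cos(a)]])
    q=(R@(np.array([[-32,-7],[32,-7],[32,7],[-32,7],[-32,-7]])/1000).T).T+c
    return np.c_[q,np.full(5,z)]
ims=[over(Bq,(283,165,325,205),9.4,[(bar(an,.156),(0,255,0))],1.4) for an in(-29,-33.5,-38)]+[over(Bq,(283,165,325,205),9.4,[],1.4)]
W=np.vstack([np.hstack(ims[:2]),np.hstack(ims[2:])]);k=min(800/W.shape[1],600/W.shape[0]);cv2.imwrite('pics/'+sys.argv[1]+'.png',cv2.resize(W,None,fx=k,fy=k,interpolation=cv2.INTER_AREA))
E
python3 chk.py m11
```

```text
t=18.33 pos=[ 0.6367 -0.0124  0.1624] jawyaw=56.19 tilt=0.91 w=14.0mm F=[-6.9  0.5 17.3] Tz=0.211 q7=0.46 -> xyz_cm=[-0.04 -0.06 -0.02] turn=-0.1
[0.63959096 1.26127823 0.21109714]
-140
[266 268 272 276 282 289 299 308 316 323 326 327 325 321 315]
[270 272 276 280 288 295 303 310 317 321 324 325 326 325 318]
-120
[271 273 275 279 286 294 302 312 318 319 314 310 305 299 295]
[269 273 278 284 291 298 305 313 320 322 317 313 309 303 298]
-100
[257 258 266 275 285 294 300 304 308 312 316 310 303 296 289]
[264 267 275 283 292 301 306 308 310 312 314 308 301 294 287]
-60
[256 257 261 266 275 285 294 303 312 320 316 308 299 291 282]
[258 262 268 279 293 307 317 322 324 324 318 308 298 288 279]
-45
[246 246 250 256 267 282 300 310 317 319 314 307 296 286 276]
[251 255 265 277 292 309 324 329 330 326 318 308 296 285 276]
```

View pics/m11.png

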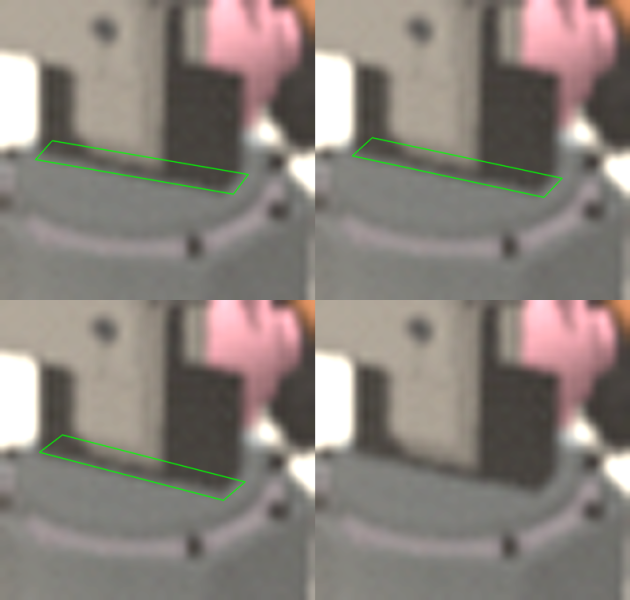

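```bash
python3 - <<'E'
from h import *
for i in range(8):
    d=snap('side','fin'); 
    if i%3==0: rel([.6367,-.0131,.1626],56.3)
rel([.6367,-.0131,.1626],56.3)
snap('top','fint')
E
```

```text
t=18.43 pos=[ 0.6367 -0.0124  0.1624] jawyaw=56.18 tilt=0.91 w=13.7mm F=[-7.  -0.7 17.3] Tz=0.251 q7=0.46 -> xyz_cm=[-0.04 -0.06 -0.02] turn=-0.1
t=18.58 pos=[ 0.6367 -0.0124  0.1624] jawyaw=56.19 tilt=0.91 w=14.2mm F=[-7.   0.  16.5] Tz=0.185 q7=0.46 -> xyz_cm=[-0.04 -0.06 -0.02] turn=-0.1
t=18.73 pos=[ 0.6367 -0.0124  0.1624] jawyaw=56.18 tilt=0.91 w=13.9mm F=[-7.7  0.5 17.4] Tz=0.224 q7=0.46 -> xyz_cm=[-0.04 -0.06 -0.02] turn=-0.1
t=18.78 pos=[ 0.6367 -0.0124  0.1624] jawyaw=56.18 tilt=0.91 w=13.7mm F=[-7.1  0.3 17.3] Tz=0.216 q7=0.46 -> xyz_cm=[-0.04 -0.06 -0.02] turn=-0.1
```

View pics/fin.png

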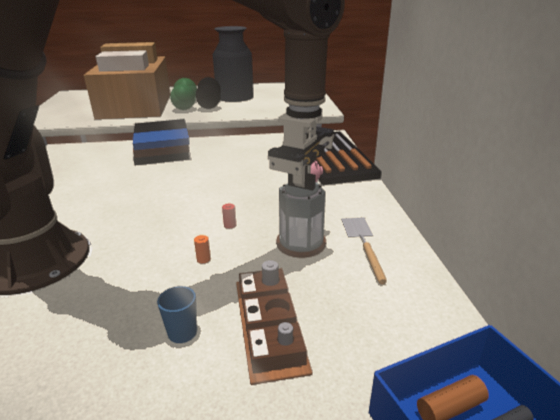

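The pose, push and grip are steady. The cell stands in the medium well at (270,270), the small cell is still at (286,333), and the other wares haven't moved. Handing in.

```bash
python3 -c "
from h import *
print(sign_off())"
```

```text
the job is handed in; nothing more can be done
None
```

I put the cell back in its well and twisted the lid to the halfway rib. I handed the job in at about 19 s with the gripper still holding the lid there; no verdict is reported.

**Cell:** it stands upright and released in the 37 mm well, the one with the 17 mm label disc. It went in with almost no force.

**Lid:** the lugs passed through both notches without contact force. I let go once so the lid settled flat on the flange, regripped it and twisted it clockwise.

**Last checks:**
- **Twist:** the jaws stood at 56.2°, where the halfway rib needs about 56 to 56.5°. The side view put the grip bar at about −34°, against about −33.5° for the rib. That is a twist of roughly 45°, well short of the catch at 58°. I could not read the follower and catch joints directly.
- **Hold:** the pose stayed steady over the last 0.45 s, with about 30 N of grip and 17 N pressing down.
- **Other wares:** the small cell and the other wares in the side view looked unmoved. I saved a last top picture but did not inspect it.

**What did not fully agree:** the tool leaned about 0.9°, and the rim's right front edge still looked about 1 mm off from where it lay when the lid was released. I take this as the lid sitting about 1 mm off centre in its play, but a slight remaining tilt is possible.

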